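# Clip the sample hopper onto the grain analyser

## Task

Lift the sample hopper with the orange tab out of the rack, where only its tab can be gripped, stand it upright on the black mat and let go of it, so that you can take it again by its sides. Mount it on the yellow analyser: with its foot end raised, hook its lip under the steel rail, then tilt it down until its foot snaps in under the red catch, and leave it flat and straight. Leave the two other hoppers, the jar and the dish where they are.

Things in the scene. Friction and masses are not known exactly. Their poses are not given: they have to be found in the camera images.
- hopper_mid (a point): The hopper to mount: aluminium open-topped box with an orange tab (the others have grey tabs), 0.22 to 0.38 kg. Body 90 mm long (x), 56 wide (y), 50 high, walls 4; this point is its centre, 25 mm above its underside. The last 22 mm of its top at the -x end is a flat closed plate, good to press on. +x points to the lip end, z up. Starts in one of the rack's three slots, x along the rack's x.
- hopper_tab (a point): Centre of the orange tab, an upright plate on the hopper's +x wall: 8 mm thick along the hopper's x, 36 mm wide, standing 22 mm above the 50 mm high walls (top 72 mm above the underside). The wall below it is equally thick, with the same two faces, so fingers may pass a little below the tab. 41 mm in +x of the hopper's centre.
- hopper_lip (a point): Middle of the free edge of the steel lip, a plate 40 mm wide and 5 mm thick that sticks out 18 mm from the hopper's +x wall; its middle is 16.5 mm above the underside and its edge 63 mm from the hopper's centre.
- hopper_foot (a point): Middle of the free edge of the foot, a plate 40 mm wide and 6 mm thick that sticks out 8 mm at the bottom of the hopper's -x wall; edge 53 mm from the hopper's centre, this point 3 mm above the underside.
- seat (a point): Where the centre of the mounted hopper's underside comes, on the flat deck of the analyser (mustard yellow case 280 x 240 mm, deck 90 mm above the table), hopper's x along this x. x points to the rail, z up. The analyser is fixed; place and yaw vary, left or right. Deck free for 60 mm either side in y. A black column 34 mm wide, 81 mm high stands on the deck from 71 mm in +x of here.
- rail_mid (a point): Middle of the steel rail's underside, 57 mm in +x of the seat, 21 mm above the deck. Bar along y, 8 x 8 mm, 54 mm between its end posts. The lip enters from -x, not from above: hold the hopper's -x end raised by 0.2 to 0.26 rad, its +x bottom edge 3 mm over the deck, move in +x until that edge is 45 mm past the seat, then tilt down about that edge. Mounted, the lip edge is 6 mm past this point.
- catch (a joint): Red spring catch at the -x side of the seat, 34 mm wide. Angle in rad: 0 at rest (a limit), up to 0.5 as it is pushed outward (-x). Its sloping nose spans 50 to 57 mm in -x of the seat, 8 to 20 mm above the deck; the foot coming down (5 to 10 N at the foot) pushes it aside by about 0.2 rad, then it springs back over the foot. Snapped: near 0 with the foot below it.
- rack_floor (a point): Middle of the floor of the grey plastic storage rack, 8 mm above the table; fixed, place and yaw vary, left or right. Three slots 65 mm wide at -69, 0 and 69 mm along its y, between dividers 4 mm thick that reach 26 mm above this floor, so there is no room for fingers beside a hopper.
- mat: Black rubber mat fixed on the table, 140 x 140 mm, 3 mm thick; origin at the centre of its underside.
- spare1_mid (a point): Centre of a hopper like the first but with a grey tab, in another slot of the rack: leave it.
- spare2_mid (a point): Centre of the other hopper with a grey tab: leave it.
- jar: White sample jar with black cap, 64 mm across, 105 mm high, standing beyond the mat; origin at its underside. Leave it.
- dish: Clear shallow dish of beans, 90 mm across, 18 mm high, beyond the mat; origin at its underside. Leave it.
Mind the look-alikes: they are no part of the job. Leave any blue look-alike of the mat alone.

How it is judged:
By the outcome, as a careful person would: the job done as asked, in the order asked, and still so for the second after the job is handed in, with the robot touching nothing.
It also fails if it takes over 58 s, if anything falls off the work surface, if the arm or the gripper's body presses on something with over 40 N, if the wrist force passes 120 N, or if a joint passes its speed limit or range.

## Robot

A 7-joint arm with a two-finger parallel gripper is mounted at the origin on the work surface. World frame = base frame: x ahead of the robot, y to its left, z up, the work surface at z = 0. Lengths are in m, angles in rad, forces in N, time in s.
With the tool pointing down it reaches from about 0.4 to 0.875 m from the base axis. Payload 19.3 kg.
Tool frame: the origin (TCP) lies midway between the tips of the shut fingers; the grasp point (between the pads) lies 19 mm behind it; z points along the fingers, y is the direction in which the jaws open and shut (so a half turn about z gives the same grasp; the last joint's range is limited). The gripper opens to 85 mm and grips with 20 to 120 N. Pads are 22 mm wide; open, the fingers measure 114 mm over their backs; the gripper's body (76 mm by 85 mm) begins 54 mm behind the grasp point. The pads swing forward as they close: fully open they stand 13 mm farther back than shut.
Start: joints at [-0.07, 0.521, -0.036, 1.599, 0.021, 1.021, -0.113], TCP at [0.625, -0, 0.203] pointing down, gripper open.
Joint ranges: [-2.91, 2.91], [-0.3, 2.13], [-1.5, 1.42], [0.17, 2.43], [-1.26, 4.41], [0.16, 1.93], [-2.52, 2.52]. Speed limits (rad/s): [1.89, 1.89, 2.39, 2.39, 3.01, 3.01, 3.01].

## Interface

Orientations are given as [roll, pitch, yaw] about the fixed x, y, z axes, in that order (R = Rz(yaw) Ry(pitch) Rx(roll)).
In Python, from workcell import bot gives the robot as it stands.
- The arm moves only by the tool servo_tool, never from a script. Its argument "plan" is a list of rows, each a list of 5 numbers: the shift along the world's x, y, z in mm, then the turn about the world's z in rad, then the gripper's target within -1 to 1 (shut at 1, half-way at 0, fully open at -1). In form: [[tx, ty, tz, yaw, jaw], ...]. A call has exactly 10 rows; each row is the pose to reach, as a shift and turn from the pose commanded when the call began; what a row does not reach only later rows make up. A row lasts 1/12 s, in which the tool goes at most 41.7 mm and 7.16 degrees, less where a joint would pass 70% of its speed; a pose out of reach is approached as far as the arm can. A call with a gripper value outside its range is refused whole. The fingers move at their own pace and stop on an object; "squeeze" is the grip in N (left out, the last holds). Time passes only in rows, so rows that repeat a pose let the fingers close, or fill a call up. It gives the time, the measured TCP pose, the force and the opening at its end, in the units of the state.
- bot.observe(): the state, without advancing time (a new reading comes with each control period).
- bot.grab_frame(name): name is "scene" or "side" or "wrist"; returns the picture (400x640x3 uint8, blue, green, red); there is no depth.
- bot.calibration(name): a dict with "fx", "fy", "cx", "cy" (pixels), "T" (4x4, takes a point from camera to world coordinates). Camera axes: x right, y down, z forward; pixel columns grow to the right and rows downward; lengths in m; the calibration is good to about 2 mm. A picture is of the moment at which its call begins: read the wrist's pose just before it. calibration takes no time and is no camera call; for the wrist camera it gives the pose at the moment of the call.
- bot.job_done(): hands the job in, once; it reports no verdict.
The state is a dict: "clock": time; "qpos": joint angles; "qd": joint speeds; "joint_efforts": joint torques, N m; "position": TCP position; "tool_rot": TCP orientation; "force": force on the tool from outside, world axes, zero at the start; "moment": the same for the moment, N m; "grip_width": finger opening in m.
Only numpy, scipy, OpenCV 4.12 (cv2) and the standard library are available. Lean on these libraries where they do the work, as an engineer would, in place of code of your own. Each camera call takes 0.05 s, during which the arm holds its last target.

## Working session

There is one attempt and no reset: what is moved stays moved. The work goes in short steps, Python scripts to look and compute and a tool call to move; the robot and the scene stay as the last step left them, time stands still between calls to the robot, and variables do not carry over. Pictures are saved under pics/ and viewed, and the job is handed in when it is done.

Besides the shell and the picture viewer there is one more tool, called after ">>>" as name([rows], argument=value, ...), one row to a line, values as JSON. servo_tool: Moves the arm, as the interface text tells. Its arguments: {"type":"object","properties":{"plan":{"type":"array","items":{"type":"array","items":{"type":"number"}}},"squeeze":{"type":"number"}},"required":["plan"]}

```bash
mkdir -p pics; cat > h.py <<'E'
import numpy as np, cv2, json
from workcell import bot
def snap(n,tag):
    c=bot.calibration(n); f=bot.grab_frame(n)
    cv2.imwrite(f'pics/{tag}.png',f)
    np.savez(f'pics/{tag}.npz',T=np.array(c['T']),K=np.array([c['fx'],c['fy'],c['cx'],c['cy']]))
    return f
def load(tag):
    d=np.load(f'pics/{tag}.npz'); return d['T'],d['K']
def ray(tag,u,v):
    T,K=load(tag); d=T[:3,:3]@np.array([(u-K[2])/K[0],(v-K[3])/K[1],1]); return T[:3,3],d/np.linalg.norm(d)
def tri(*obs):
    A=np.zeros((3,3));b=np.zeros(3);L=[]
    for t,u,v in obs:
        o,d=ray(t,u,v);P=np.eye(3)-np.outer(d,d);A+=P;b+=P@o;L.append((o,P))
    x=np.linalg.solve(A,b); return x,[round(1000*float(np.linalg.norm(P@(x-o))),1) for o,P in L]
def onz(tag,u,v,z):
    o,d=ray(tag,u,v); return o+d*(z-o[2])/d[2]
def proj(tag,p):
    T,K=load(tag); q=np.linalg.inv(T)@np.append(p,1); return K[0]*q[0]/q[2]+K[2],K[1]*q[1]/q[2]+K[3]
def st():
    s=bot.observe(); print({k:np.round(s[k],4).tolist() for k in ('clock','position','tool_rot','force','grip_width')})
E
python3 - <<'E'
from h import *
for n in('scene','side','wrist'): snap(n,n+'0')
st()
E
```

```text
{'clock': 0.15, 'position': [0.6248, -0.0, 0.2024], 'tool_rot': [-3.1408, 0.0, 1.5708], 'force': [0.4476, 0.8301, -0.1496], 'grip_width': 0.0857}
```

View pics/scene0.png

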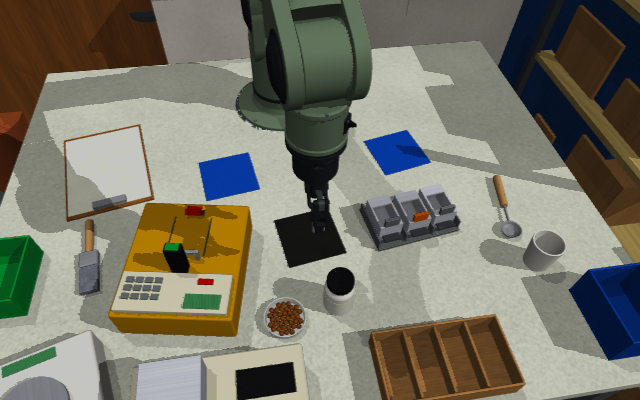

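View pics/side0.png

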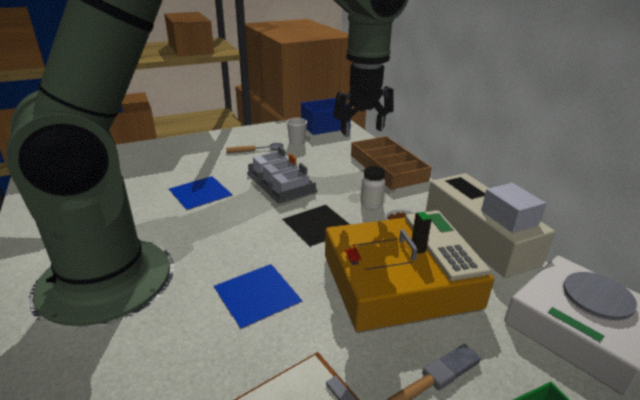

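View pics/wrist0.png

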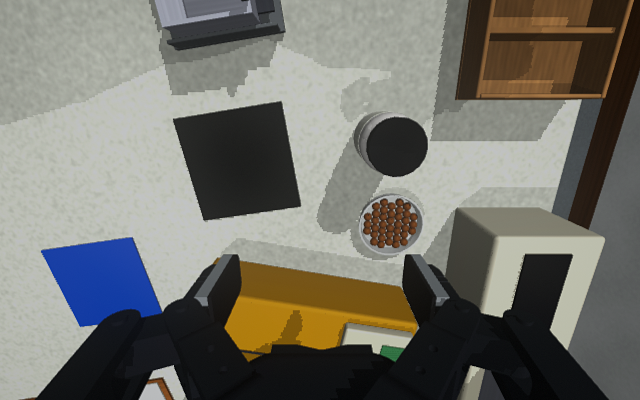

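The scene shows the analyser (rail at 190,252, red catch at 195,210), the black mat (310,238), and the rack with the orange tab in its middle slot (422,216). The two blue squares (230,175) and (397,150) are look-alikes. Next come rough positions.

```bash
python3 - <<'E'
from h import *
for nm,u,v,z in (('tab',422,216,.06),('mat',310,238,.003),('jar',340,300,.03),('dish',285,317,.01),('catch',195,211,.11),('rail',192,254,.115),('rackc',410,222,.03)): print(nm,onz('scene0',u,v,z).round(3))
f=cv2.imread('pics/scene0.png'); cv2.imwrite('pics/a.png',np.hstack([cv2.resize(f[170:260,345:475],None,fx=3,fy=3,interpolation=cv2.INTER_CUBIC),cv2.resize(f[190:280,130:260],None,fx=3,fy=3,interpolation=cv2.INTER_CUBIC)]))
T,K=load('wrist0'); print(T.round(3),K)
E
```

```text
tab [0.537 0.272 0.06 ]
mat [0.523 0.009 0.003]
jar [0.706 0.046 0.03 ]
dish [ 0.718 -0.073  0.01 ]
catch [ 0.488 -0.243  0.11 ]
rail [ 0.603 -0.246  0.115]
rackc [0.53  0.251 0.03 ]
[[ 1.     0.    -0.001  0.625]
 [-0.    -0.95  -0.312  0.08 ]
 [-0.001  0.312 -0.95   0.373]
 [ 0.     0.     0.     1.   ]] [282.51134224 282.51134224 321.33650126 200.75059758]
```

View pics/a.png

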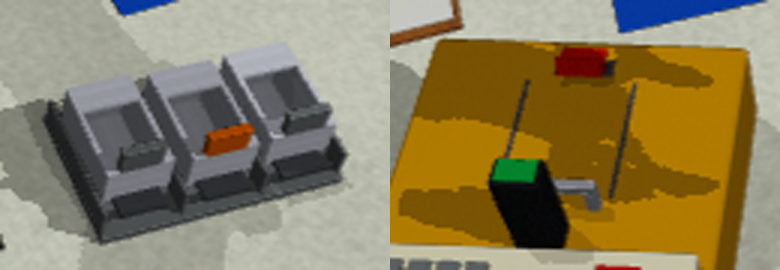

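>>> servo_tool([
  [-15,35,0,0,-1],
  [-30,70,0,0,-1],
  [-45,105,0,0,-1],
  [-60,140,0,0,-1],
  [-75,170,0,0,-1],
  [-85,190,0,0,-1],
  [-90,200,0,0,-1],
  [-90,200,0,0,-1],
  [-90,200,0,0,-1],
  [-90,200,0,0,-1],
])

```text
clock: 0.98
position: [0.5357, 0.1984, 0.2027]
tool_rot: [3.141, 0.001, 1.569]
force: [0.2, 1.2, 0.4]
grip_width: 0.0857
```

```bash
python3 - <<'E'
from h import *
snap('wrist','w1');st()
E
```

```text
{'clock': 1.0333, 'position': [0.5357, 0.1983, 0.2027], 'tool_rot': [3.1415, 0.0006, 1.5687], 'force': [-0.0951, -0.8194, -1.2037], 'grip_width': 0.0855}
```

>>> servo_tool([
  [0,35,0,0,-0.5],
  [0,70,0,0,-0.2],
  [0,100,0,0,0],
  [0,110,0,0,0],
  [0,110,0,0,0],
  [0,110,0,0,0],
  [0,110,0,0,0],
  [0,110,0,0,0],
  [0,110,0,0,0],
  [0,110,0,0,0],
])

```text
clock: 1.87
position: [0.5353, 0.3091, 0.203]
tool_rot: [3.141, 0.0, 1.57]
force: [-0.1, 0.4, 0.2]
grip_width: 0.0423
```

```bash
python3 - <<'E'
from h import *
snap('wrist','w2');st()
E
```

```text
{'clock': 1.9167, 'position': [0.5352, 0.3094, 0.2029], 'tool_rot': [3.1414, 0.0, 1.57], 'force': [0.476, -0.4192, -0.2759], 'grip_width': 0.0424}
```

View pics/w1.png

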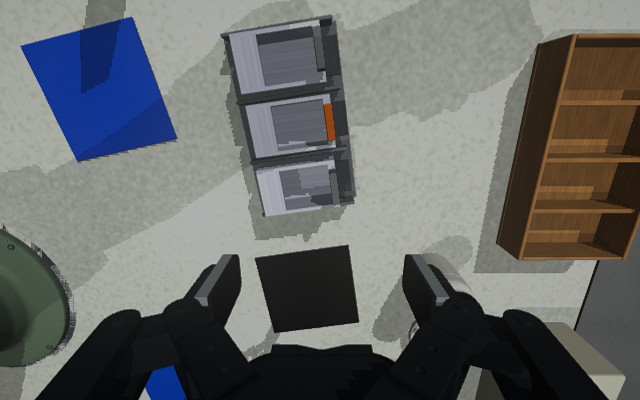

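View pics/w2.png

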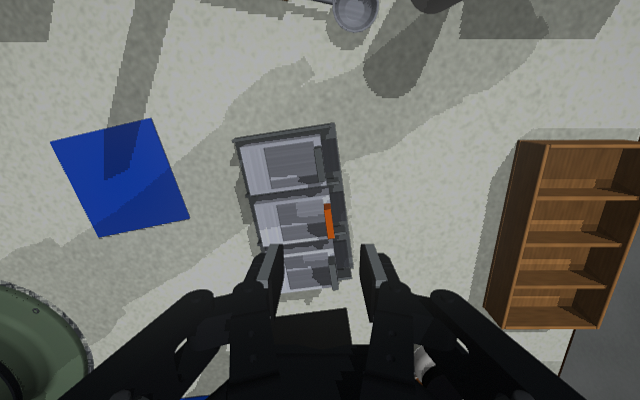

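Both wrist views show the orange tab in the middle slot (w1 at 329,122; w2 at 329,221), between two grey-tabbed hoppers. I'll confirm that in enlarged crops.

```bash
python3 - <<'E'
from h import *
a=cv2.imread('pics/w1.png')[10:220,215:360];b=cv2.imread('pics/w2.png')[115:310,225:360]
b=cv2.copyMakeBorder(b,0,15,0,10,cv2.BORDER_CONSTANT)
cv2.imwrite('pics/b.png',cv2.resize(np.hstack([a,b]),None,fx=2.7,fy=2.7,interpolation=cv2.INTER_CUBIC))
for t in('w1','w2'):
    f=cv2.imread(f'pics/{t}.png').astype(int); m=((f[...,2]>120)&(f[...,2]-f[...,0]>90)&(f[...,1]<110)).astype(np.uint8)
    m[:, :300]=0;m[:,360:]=0
    n,l,s,c=cv2.connectedComponentsWithStats(m)
    k=1+np.argmax(s[1:,4]);print(t,s[k],c[k],cv2.minAreaRect(np.argwhere(l==k)[:,::-1].astype(np.float32)))
E
```

```text
w1 [324 104  11  36 254] [329.39370079 121.35826772] ((329.3327331542969, 121.5784912109375), (35.69499969482422, 7.185736656188965), 83.2901611328125)
w2 [324 209  11  30 192] [328.921875   223.15104167] ((328.9800109863281, 223.3599853515625), (28.991378784179688, 6.646804332733154), 81.8698959350586)
```

View pics/b.png

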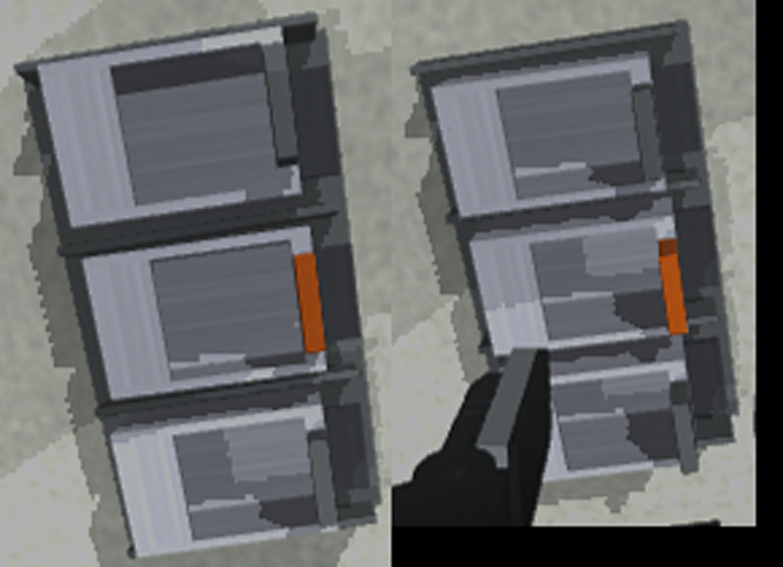

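Confirmed: the middle hopper has the orange tab (top face at w1 323–335 × 103–140). Next I triangulate its corners.

```bash
python3 - <<'E'
from h import *
c={'LB':((328,140.7),(328.5,238.7)),'RB':((335.4,139.6),(334.4,237.6)),'TL':((323.5,104.4),(325.2,209.1)),'TR':((330.9,103.3),(331.1,208.3))}
P=[]
for k,(a,b) in c.items():
    x,e=tri(('w1',*a),('w2',*b));P.append(x);print(k,x.round(4),e)
print(np.mean(P,0))
# with z=.080 fixed
for t,i in(('w1',0),('w2',1)):
    Q=np.array([onz(t,*c[k][i],.080) for k in c]);print(t,Q.round(4).tolist(),Q.mean(0).round(4),'yaw',np.arctan2(*(Q[2]+Q[3]-Q[0]-Q[1])[:2])*-1)
# rack/hopper edges for yaw, in w1 crop -> px
g=lambda u,v:(u/2.7+215,v/2.7+10)
# hopper front top corners: plate corners TL(82,258) BL(105,400), wall right top (308,226), right bottom (326,370)
H=np.array([onz('w1',*g(*p),.058) for p in((82,258),(107,400),(308,226),(326,370))]);print(H.round(4),H.mean(0))
print('yaw', np.arctan2(*(H[2]-H[0])[:2][::-1]),np.arctan2(*(H[3]-H[1])[:2][::-1]))
print(np.linalg.norm(H[2]-H[0]),np.linalg.norm(H[1]-H[0]))
E
```

```text
LB [0.5435 0.2466 0.0786] [0.4, 0.4]
RB [0.5507 0.2476 0.0778] [0.0, 0.0]
TL [0.5392 0.2819 0.0763] [0.8, 0.8]
TR [0.5462 0.2829 0.0764] [0.4, 0.4]
[0.54487961 0.26476208 0.07727405]
w1 [[0.543, 0.2468, 0.08], [0.5505, 0.2478, 0.08], [0.5384, 0.2819, 0.08], [0.5456, 0.2829, 0.08]] [0.5444 0.2648 0.08  ] yaw 0.1347894037425641
w2 [[0.5438, 0.2473, 0.08], [0.5506, 0.2487, 0.08], [0.54, 0.2833, 0.08], [0.5465, 0.2842, 0.08]] [0.5452 0.2659 0.08  ] yaw 0.11128764735100548
[[0.4559 0.2811 0.058 ]
 [0.4615 0.2253 0.058 ]
 [0.5444 0.2927 0.058 ]
 [0.5521 0.2375 0.058 ]] [0.50347788 0.25913298 0.058     ]
yaw 0.13004802658215525 0.13330084660531047
0.08918113533250577 0.05606006177701708
```

>>> servo_tool([
  [5,-22,0,0.065,0],
  [10,-44,0,0.13,0],
  [10,-44,-40,0.13,0],
  [10,-44,-80,0.13,0],
  [10,-44,-110,0.13,0],
  [10,-44,-130,0.13,0],
  [10,-44,-140,0.13,0],
  [10,-44,-148,0.13,0],
  [10,-44,-152,0.13,0],
  [10,-44,-152,0.13,0],
], squeeze=90)

```text
clock: 2.75
position: [0.5452, 0.266, 0.051]
tool_rot: [3.141, -0.0, 1.701]
force: [0.3, 0.3, 0.2]
grip_width: 0.0426
```

```bash
python3 - <<'E'
from h import *
snap('wrist','w3');snap('side','s3');snap('scene','c3');st()
f=cv2.imread('pics/s3.png')[110:230,210:370];g=cv2.imread('pics/c3.png')[150:270,340:500]
cv2.imwrite('pics/d.png',cv2.resize(np.hstack([f,g]),None,fx=2.4,fy=2.4,interpolation=cv2.INTER_CUBIC))
E
```

```text
{'clock': 2.9, 'position': [0.5456, 0.2663, 0.0519], 'tool_rot': [3.1401, -0.0006, 1.7007], 'force': [-0.3124, -1.1345, 0.1235], 'grip_width': 0.0429}
```

View pics/w3.png

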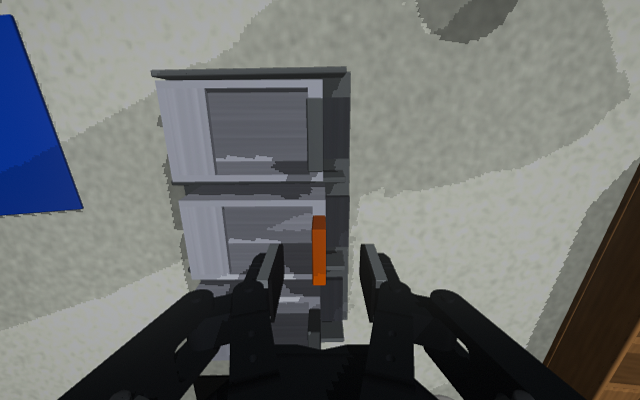

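View pics/d.png

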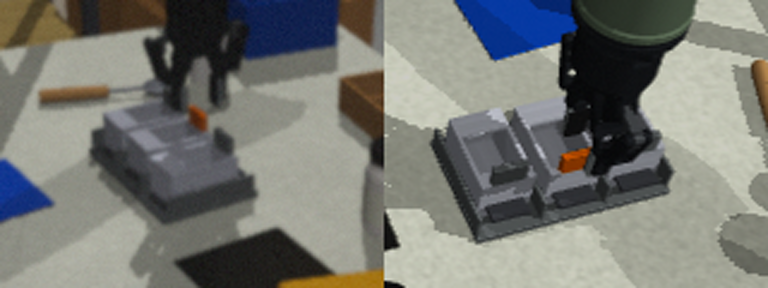

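```bash
python3 - <<'E'
from h import *
for t in('w3','c3','s3'):
    print(t,proj(t,np.array([.5456,.2663,.0519])),proj(t,np.array([.5448,.265,.079])),proj(t,np.array([.545,.265,.071])))
    T,K=load(t);print(T[:3,3].round(3))
f=cv2.imread('pics/c3.png');m=((f[...,2]>120)&(f[...,2].astype(int)-f[...,0]>110)&(f[...,1]<110))
ys,xs=np.nonzero(m&(np.arange(400)[:,None]>190)&(np.arange(400)[:,None]<240)&(np.arange(640)[None]>380)&(np.arange(640)[None]<470));print(xs.min(),xs.max(),ys.min(),ys.max())
E
```

```text
w3 (np.float64(321.33523740446975), np.float64(235.65548236718715)) (np.float64(319.6627252094933), np.float64(257.97967284336755)) (np.float64(320.0661743863528), np.float64(251.25334443119817))
[0.535 0.345 0.222]
c3 (np.float64(419.9601120698077), np.float64(221.20402482611945)) (np.float64(421.67146499271536), np.float64(214.0084064811475)) (np.float64(420.9945469800736), np.float64(216.16888804162656))
[ 1.121 -0.088  0.897]
s3 (np.float64(293.70320109134167), np.float64(164.13010626308207)) (np.float64(293.4852989847304), np.float64(156.27967083603346)) (np.float64(293.58530957430406), np.float64(158.66957284617428))
[ 0.115 -0.86   0.658]
414 424 212 221
```

The tab is centred between the fingers in w3 (tab 319,258; predicted 320,258). Next I close and lift a little.

>>> servo_tool([
  [0,0,0,0,1],
  [0,0,0,0,1],
  [0,0,0,0,1],
  [0,0,0,0,1],
  [0,0,0,0,1],
  [0,0,0,0,1],
  [0,0,2,0,1],
  [0,0,6,0,1],
  [0,0,12,0,1],
  [0,0,18,0,1],
], squeeze=90)

```text
clock: 3.73
position: [0.545, 0.266, 0.0694]
tool_rot: [-3.141, 0.0, 1.701]
force: [-0.9, -0.5, 0.1]
grip_width: -0.0001
```

>>> servo_tool([
  [0,0,6,0,1],
  [0,0,14,0,1],
  [0,0,24,0,1],
  [0,0,36,0,1],
  [0,0,48,0,1],
  [0,0,60,0,1],
  [0,0,70,0,1],
  [0,0,76,0,1],
  [0,0,80,0,1],
  [0,0,80,0,1],
])

```text
clock: 4.57
position: [0.5453, 0.2661, 0.1496]
tool_rot: [3.141, -0.0, 1.701]
force: [0.3, -0.0, 0.1]
grip_width: -0.0
```

```bash
python3 - <<'E'
from h import *
snap('wrist','w4');snap('side','s4');snap('scene','c4');st()
f=cv2.imread('pics/s4.png')[90:210,210:370];g=cv2.imread('pics/c4.png')[130:250,340:500]
cv2.imwrite('pics/e.png',cv2.resize(np.hstack([f,g]),None,fx=2.4,fy=2.4,interpolation=cv2.INTER_CUBIC))
E
```

```text
{'clock': 4.7167, 'position': [0.5447, 0.2658, 0.1482], 'tool_rot': [-3.1408, 0.0003, 1.7008], 'force': [-0.1306, 1.1147, -0.3392], 'grip_width': 0.0002}
```

View pics/w4.png

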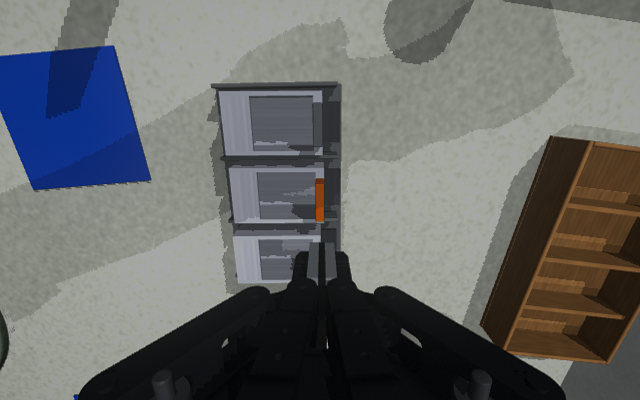

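View pics/e.png

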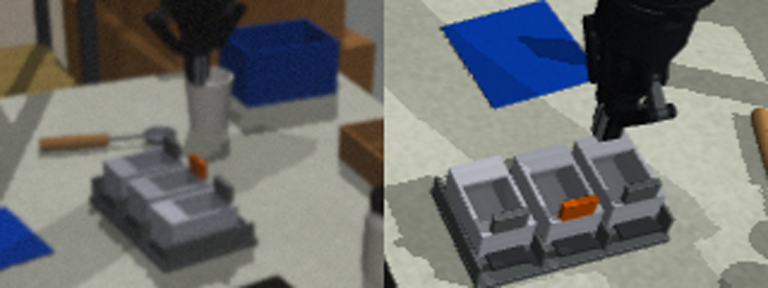

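The grasp missed: the opening is 0 and the hopper is still in its slot. I'll compare where the tip really is with the reported TCP.

```bash
python3 - <<'E'
from h import *
p=np.array([.5447,.2658,.1482])
for t in('w4','c4','s4'): print(t,proj(t,p))
f=cv2.imread('pics/s4.png')[60:180,230:390];g=cv2.imread('pics/c4.png')[130:250,370:530]
cv2.imwrite('pics/e2.png',cv2.resize(np.hstack([f,g]),None,fx=2.4,fy=2.4,interpolation=cv2.INTER_CUBIC))
E
```

```text
w4 (np.float64(319.8487640155204), np.float64(234.74965727885396))
c4 (np.float64(428.4651420214437), np.float64(194.72300892555552))
s4 (np.float64(293.0138991846009), np.float64(134.7779797214954))
```

View pics/e2.png

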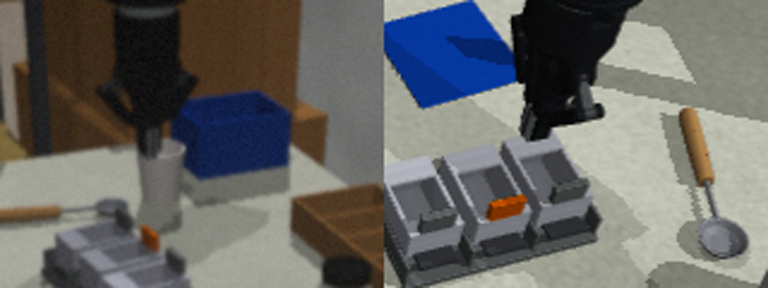

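```bash
python3 - <<'E'
from h import *
print(tri(('c4',431,188),('s4',292.5,124.6)))
print(tri(('c4',431,188),('s4',292.5,124.6),('w4',321,245)))
print(tri(('c4',421.6,215.5),('s4',293,158)))
s4=(('tab',422,214),)
E
```

```text
(array([0.54614428, 0.26606318, 0.17695313]), [3.3, 3.3])
(array([0.54542907, 0.26909571, 0.17463201]), [4.2, 3.6, 2.5])
(array([0.5440143 , 0.26661714, 0.07244523]), [0.3, 0.3])
```

```bash
python3 - <<'E'
from h import *
f=cv2.imread('pics/s4.png')[95:145,265:325];g=cv2.imread('pics/c4.png')[160:210,400:460]
h=cv2.imread('pics/w4.png')[220:320,260:380]
a=cv2.resize(np.hstack([f,g]),None,fx=6,fy=6,interpolation=cv2.INTER_CUBIC); b=cv2.resize(h,(360,300))
cv2.imwrite('pics/e3.png',np.vstack([a,np.hstack([b,b])]) [:600])
E
```

```text
(no output)
```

View pics/e3.png

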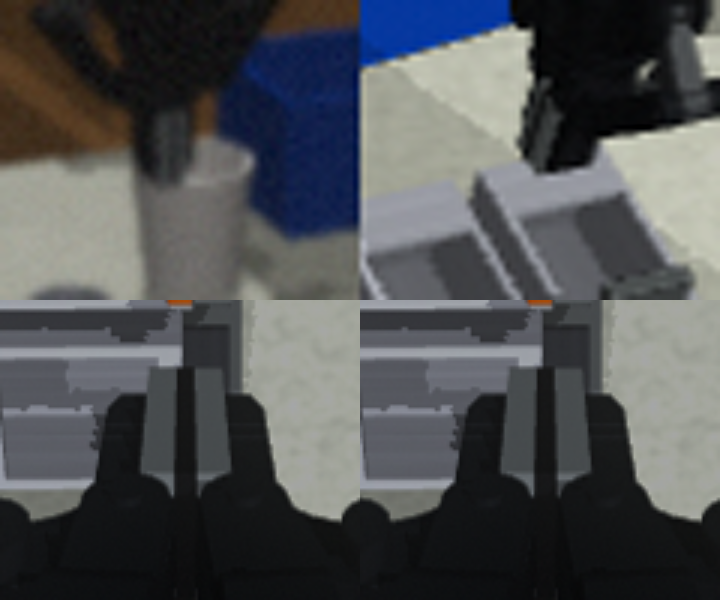

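```bash
python3 - <<'E'
from h import *
print(tri(('c4',430.8,188.7),('s4',292.2,126)))
print(tri(('c4',430.8,188.7),('s4',292.2,126),('w4',321,242.7)))
for z in(.155,.16,.165,.17,.175): print(z,[np.round(proj(t,np.array([.5447,.2658,z])),1) for t in('c4','s4','w4')])
d=np.load('pics/w4.npz')['T'];print(d.round(4))
from scipy.spatial.transform import Rotation as R
print(np.load('pics/w1.npz')['T'][:3,3],np.load('pics/w0.npz')['T'][:3,3] if 0 else '')
E
```

```text
(array([0.54512325, 0.26671951, 0.17284433]), [2.9, 2.9])
(array([0.54486187, 0.26921639, 0.17102523]), [3.7, 3.1, 2.0])
0.155 [array([429.1, 192.7]), array([293. , 132.6]), array([319.8, 239.2])]
0.16 [array([429.6, 191.2]), array([293., 131.]), array([319.8, 242.8])]
0.165 [array([430.1, 189.7]), array([292.9, 129.4]), array([319.7, 246.5])]
0.17 [array([430.7, 188.2]), array([292.9, 127.8]), array([319.7, 250.4])]
0.175 [array([431.2, 186.7]), array([292.9, 126.2]), array([319.7, 254.5])]
[[ 9.916e-01  1.228e-01  4.110e-02  5.352e-01]
 [ 1.295e-01 -9.424e-01 -3.084e-01  3.454e-01]
 [ 9.000e-04  3.111e-01 -9.504e-01  3.202e-01]
 [ 0.000e+00  0.000e+00  0.000e+00  1.000e+00]]
[0.53624642 0.27855701 0.37321754]
```

The shut tips sit about 20–27 mm higher than the reported TCP (tips at z≈0.17, reported 0.148), so the fingers closed above the tab. I'll retry 26 mm lower.

>>> servo_tool([
  [0,-1,0,0,0],
  [0,-1,-10,0,0],
  [0,-1,-25,0,0],
  [0,-1,-40,0,0],
  [0,-1,-65,0,0],
  [0,-1,-90,0,0],
  [0,-1,-105,0,0],
  [0,-1,-115,0,0],
  [0,-1,-122,0,0],
  [0,-1,-125,0,0],
])

```text
clock: 5.55
position: [0.5447, 0.2648, 0.0228]
tool_rot: [-3.141, 0.0, 1.701]
force: [-0.3, -0.3, 0.3]
grip_width: 0.0425
```

```bash
python3 - <<'E'
from h import *
snap('wrist','w5');snap('side','s5');snap('scene','c5');st()
f=cv2.imread('pics/s5.png')[120:200,250:350];g=cv2.imread('pics/c5.png')[170:250,370:470]
h=cv2.imread('pics/w5.png')[100:400,150:510]
a=cv2.resize(np.hstack([f,g]),None,fx=3.6,fy=3.6,interpolation=cv2.INTER_CUBIC)
cv2.imwrite('pics/f.png',np.vstack([a,cv2.copyMakeBorder(h,0,0,0,360,cv2.BORDER_CONSTANT)]))
E
```

```text
{'clock': 5.7, 'position': [0.5453, 0.2651, 0.0243], 'tool_rot': [3.141, -0.0002, 1.7007], 'force': [-0.6798, -1.051, -0.1559], 'grip_width': 0.0429}
```

View pics/f.png

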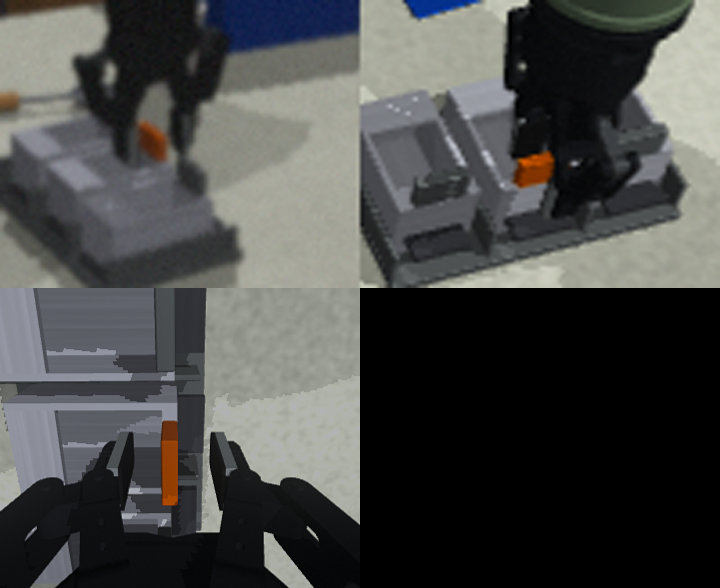

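The fingers now straddle the tab (tab at 320,275 in w5, pads on both sides). Next I close.

>>> servo_tool([
  [0,0,0,0,1],
  [0,0,0,0,1],
  [0,0,0,0,1],
  [0,0,0,0,1],
  [0,0,0,0,1],
  [0,0,0,0,1],
  [0,0,0,0,1],
  [0,0,2,0,1],
  [0,0,4,0,1],
  [0,0,6,0,1],
], squeeze=90)

```text
clock: 6.53
position: [0.5451, 0.265, 0.03]
tool_rot: [3.141, -0.0, 1.701]
force: [-1.2, -1.1, -3.6]
grip_width: 0.0064
```

>>> servo_tool([
  [0,0,4,0,1],
  [0,0,10,0,1],
  [0,0,18,0,1],
  [0,0,28,0,1],
  [0,0,40,0,1],
  [0,0,52,0,1],
  [0,0,64,0,1],
  [0,0,74,0,1],
  [0,0,80,0,1],
  [0,0,80,0,1],
])

```text
clock: 7.37
position: [0.5457, 0.2653, 0.1115]
tool_rot: [3.14, -0.001, 1.701]
force: [0.2, -0.2, -3.0]
grip_width: 0.0064
```

```bash
python3 - <<'E'
from h import *
snap('wrist','w6');snap('side','s6');snap('scene','c6');st()
f=cv2.imread('pics/s6.png')[80:200,230:380];g=cv2.imread('pics/c6.png')[130:250,350:500]
h=cv2.imread('pics/w6.png')[0:400,80:560]
a=cv2.resize(np.hstack([f,g]),None,fx=2.4,fy=2.4,interpolation=cv2.INTER_CUBIC)
b=cv2.resize(h,(360,300))
cv2.imwrite('pics/g.png',np.vstack([a,cv2.copyMakeBorder(b,0,0,0,360,cv2.BORDER_CONSTANT)]))
for t in ('scene0','side0'):
  T,K=load(t);
print(onz('w1',255,258,.003),onz('w1',348,245,.003),onz('w1',358,321,.003),onz('w1',274,332,.003))
E
```

```text
{'clock': 7.5167, 'position': [0.5447, 0.2648, 0.1093], 'tool_rot': [-3.1409, 0.0003, 1.7008], 'force': [0.4229, -0.5089, -3.4546], 'grip_width': 0.0064}
[0.43783512 0.06806042 0.003     ] [0.57467698 0.08912005 0.003     ] [ 0.59444425 -0.04616208  0.003     ] [ 0.45855352 -0.06781604  0.003     ]
```

View pics/g.png

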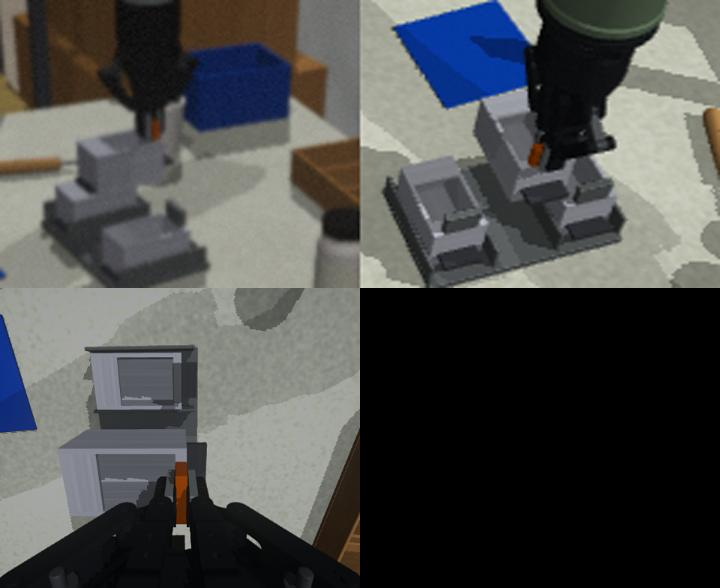

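The hopper hangs level from its tab, and the spares did not move. I carry it to the mat (centre about 0.516, 0.011).

>>> servo_tool([
  [0,-8,0,0,1],
  [1,-26,0,0,1],
  [3,-54,0,0,1],
  [5,-88,0,0,1],
  [6,-122,0,0,1],
  [8,-156,0,0,1],
  [9,-190,0,0,1],
  [10,-220,0,0,1],
  [11,-240,0,0,1],
  [11,-250,0,0,1],
])

```text
clock: 8.35
position: [0.5555, 0.0108, 0.1093]
tool_rot: [-3.14, 0.001, 1.697]
force: [-0.8, -0.8, -3.6]
grip_width: 0.0063
```

>>> servo_tool([
  [0,0,-10,0,1],
  [0,0,-28,0,1],
  [0,0,-46,0,1],
  [0,0,-62,0,1],
  [0,0,-74,0,1],
  [0,0,-80,0,1],
  [0,0,-84,0,1],
  [0,0,-86,0,1],
  [0,0,-87,0,1],
  [0,0,-88,0,1],
])

```text
clock: 9.18
position: [0.5564, 0.0151, 0.0223]
tool_rot: [3.141, 0.0, 1.701]
force: [0.4, 0.1, -3.3]
grip_width: 0.0066
```

```bash
python3 - <<'E'
from h import *
snap('side','s7');snap('scene','c7');st()
f=cv2.imread('pics/s7.png')[150:270,250:400];g=cv2.imread('pics/c7.png')[170:290,240:390]
cv2.imwrite('pics/g.png',cv2.resize(np.hstack([f,g]),None,fx=2.6,fy=2.6,interpolation=cv2.INTER_CUBIC))
E
```

```text
{'clock': 9.2833, 'position': [0.5563, 0.015, 0.0222], 'tool_rot': [3.1409, 0.0, 1.7007], 'force': [0.7543, 0.289, -3.4816], 'grip_width': 0.0067}
```

View pics/g.png

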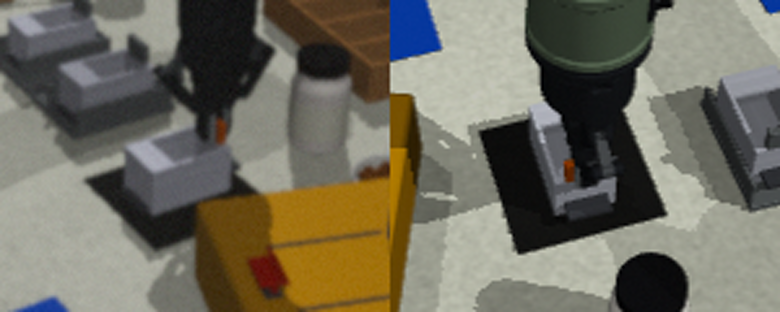

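>>> servo_tool([
  [0,0,-0.5,0,1],
  [0,0,-1,0,1],
  [0,0,-1.5,0,1],
  [0,0,-2,0,1],
  [0,0,-2.5,0,1],
  [0,0,-3,0,1],
  [0,0,-3.4,0,1],
  [0,0,-3.4,0,1],
  [0,0,-3.4,0,1],
  [0,0,-3.4,0,1],
])

```text
clock: 10.12
position: [0.5564, 0.015, 0.0195]
tool_rot: [3.141, 0.0, 1.701]
force: [-5.4, -0.4, 20.8]
grip_width: 0.0066
```

It is firmly on the mat. I ease off, open and rise.

>>> servo_tool([
  [0,0,0.8,0,1],
  [0,0,0.8,0,0.6],
  [0,0,0.8,0,0.3],
  [0,0,0.8,0,0],
  [0,0,0.8,0,0],
  [0,0,0.8,0,0],
  [0,0,15,0,0],
  [0,0,40,0,0],
  [0,0,75,0,0],
  [0,0,110,0,0],
])

```text
clock: 10.95
position: [0.5553, 0.0149, 0.1292]
tool_rot: [-3.14, -0.0, 1.701]
force: [1.0, -1.1, 0.4]
grip_width: 0.0429
```

>>> servo_tool([
  [0,30,30,0,-1],
  [0,30,60,0,-1],
  [0,30,80,0,-1],
  [0,30,80,0,-1],
  [0,30,80,0,-1],
  [0,30,80,0,-1],
  [0,30,80,0,-1],
  [0,30,80,0,-1],
  [0,30,80,0,-1],
  [0,30,80,0,-1],
])

```text
clock: 11.78
position: [0.5558, 0.0449, 0.2079]
tool_rot: [-3.141, -0.0, 1.701]
force: [0.2, 0.6, -0.5]
grip_width: 0.0858
```

```bash
python3 - <<'E'
from h import *
snap('wrist','w8');snap('side','s8');snap('scene','c8');st()
E
```

```text
{'clock': 11.9333, 'position': [0.5559, 0.0449, 0.2082], 'tool_rot': [-3.1413, 0.0, 1.7007], 'force': [0.5599, 0.5919, 0.0872], 'grip_width': 0.0854}
```

View pics/w8.png

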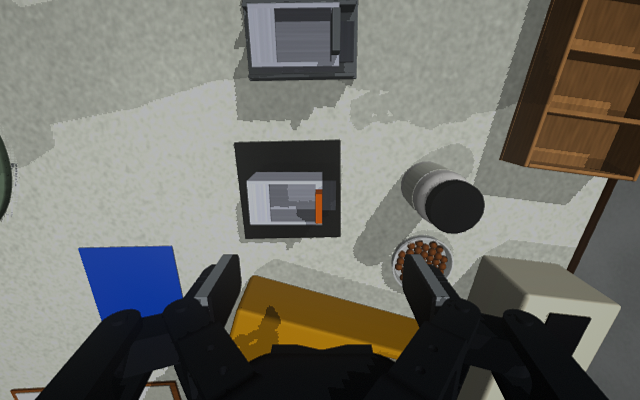

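View pics/c8.png

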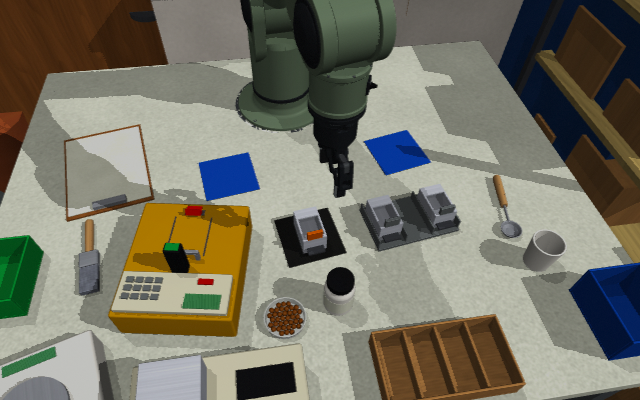

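The hopper stands upright on the black mat (w8: 247–325 × 172–225), with a grey-tabbed hopper still on each side of the empty slot. Now I look at the analyser with the wrist turned a quarter.

>>> servo_tool([
  [5,-30,20,0.12,-1],
  [9,-60,40,0.24,-1],
  [14,-90,45,0.36,-1],
  [18,-120,45,0.48,-1],
  [22,-150,45,0.6,-1],
  [27,-180,45,0.72,-1],
  [31,-210,45,0.84,-1],
  [36,-240,45,0.96,-1],
  [40,-270,45,1.08,-1],
  [44,-295,45,1.2,-1],
])

```text
clock: 12.77
position: [0.5998, -0.2526, 0.2532]
tool_rot: [-3.141, -0.0, 2.905]
force: [0.2, -0.5, 0.4]
grip_width: 0.0849
```

>>> servo_tool([
  [0,-10,0,0.12,-1],
  [0,-10,0,0.24,-1],
  [0,-10,0,0.3,-1],
  [0,-10,0,0.3,-1],
  [0,-10,0,0.3,-1],
  [0,-10,0,0.3,-1],
  [0,-10,0,0.3,-1],
  [0,-10,0,0.3,-1],
  [0,-10,0,0.3,-1],
  [0,-10,0,0.3,-1],
])

```text
clock: 13.6
position: [0.6, -0.2599, 0.2534]
tool_rot: [-3.141, 0.0, -3.083]
force: [-0.3, -0.1, 0.4]
grip_width: 0.0856
```

```bash
python3 - <<'E'
from h import *
snap('wrist','w9');st();print(np.round(bot.observe()['qpos'],2))
E
```

```text
{'clock': 13.65, 'position': [0.6, -0.26, 0.2534], 'tool_rot': [-3.1415, 0.0, -3.0826], 'force': [0.597, -0.6725, -0.0483], 'grip_width': 0.0855}
[ 0.55  0.54 -0.36  1.44  0.2   1.19  1.79]
```

View pics/w9.png

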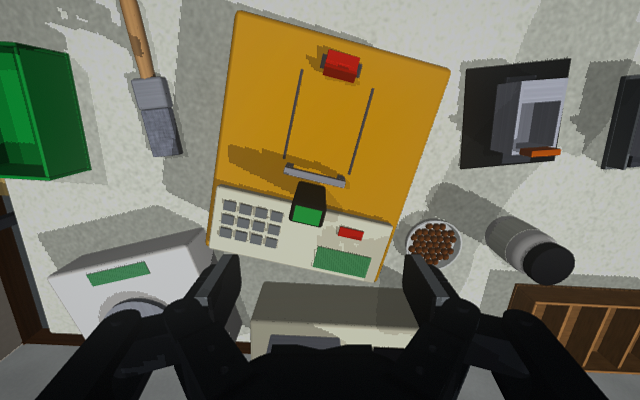

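>>> servo_tool([
  [-35,30,0,0,-1],
  [-70,50,0,0,-1],
  [-90,50,0,0,-1],
  [-90,50,0,0,-1],
  [-90,50,0,0,-1],
  [-90,50,0,0,-1],
  [-90,50,0,0,-1],
  [-90,50,0,0,-1],
  [-90,50,0,0,-1],
  [-90,50,0,0,-1],
])

```text
clock: 14.48
position: [0.5102, -0.21, 0.2531]
tool_rot: [3.141, -0.0, -3.082]
force: [-0.1, 0.5, 0.2]
grip_width: 0.0855
```

```bash
python3 - <<'E'
from h import *
snap('wrist','w10');st()
a=cv2.imread('pics/w9.png')[20:290,200:460];cv2.imwrite('pics/h1.png',cv2.resize(a,None,fx=2.2,fy=2.2,interpolation=cv2.INTER_CUBIC))
E
```

```text
{'clock': 14.5333, 'position': [0.5102, -0.21, 0.2532], 'tool_rot': [3.1413, -0.0002, -3.0824], 'force': [0.1401, 0.4212, 0.1792], 'grip_width': 0.0852}
```

View pics/h1.png

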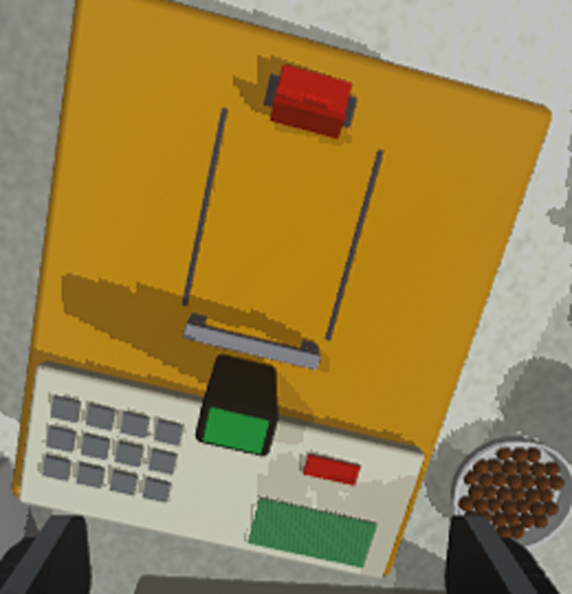

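View pics/w10.png

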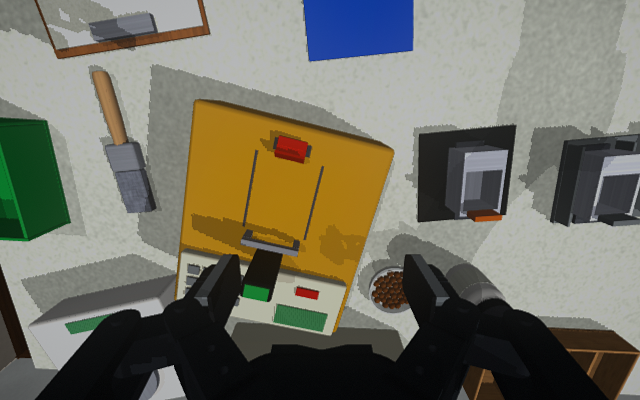

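```bash
python3 - <<'E'
from h import *
a=cv2.imread('pics/w10.png')[95:275,170:400];cv2.imwrite('pics/h2.png',cv2.resize(a,None,fx=3.2,fy=3.2,interpolation=cv2.INTER_CUBIC))
a=cv2.imread('pics/w9.png')[35:215,240:430];cv2.imwrite('pics/h3.png',cv2.resize(a,None,fx=3.2,fy=3.2,interpolation=cv2.INTER_CUBIC))
E
```

```text
(no output)
```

View pics/h2.png

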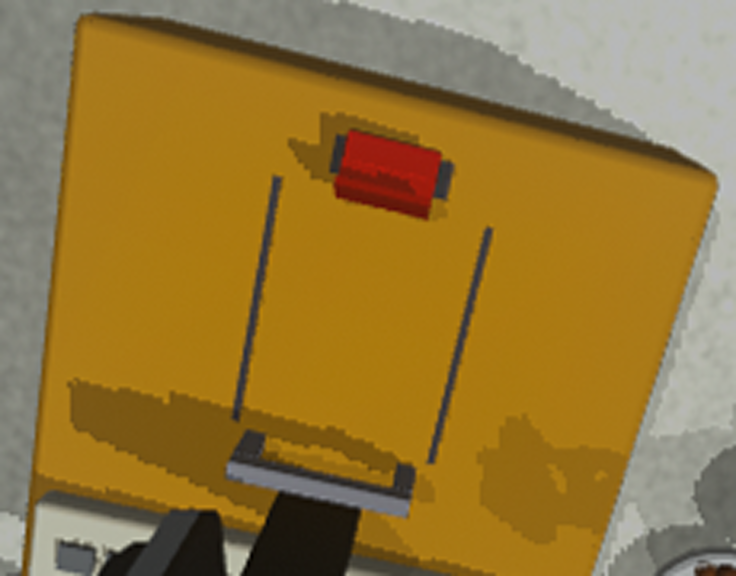

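View pics/h3.png

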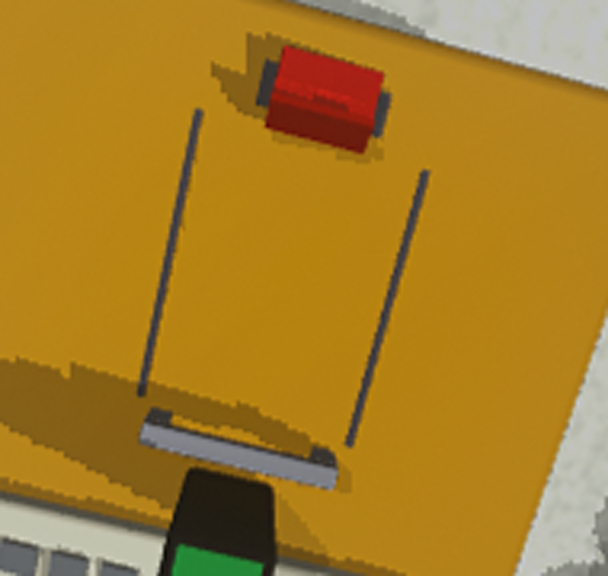

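```bash
python3 - <<'E'
from h import *
d={'L1t':((277,178),(199,112)),'L1b':((236,418),(142,394)),'L2t':((489,230),(425,173)),'L2b':((432,461),(350,443)),
'railc':((319,489),(239,454)),'railLf':((232,462),(146,421)),'railRf':((410,499),(338,466)),'railLb':((228,478),(140,441)),'railRb':((407,516),(333,489)),
'cbackL':((350,130),(284,47)),'cbackR':((441,152),(383,73)),'cridL':((339,178),(273,98)),'cridR':((433,200),(370,124)),'cfrL':((334,197),(266,125)),'cfrR':((428,218),(363,152))}
P={}
for k,(a,b) in d.items():
    x,e=tri(('w10',a[0]/3.2+170,a[1]/3.2+95),('w9',b[0]/3.2+240,b[1]/3.2+35));P[k]=x;print(k,x.round(4),e)
v=P['L1b']-P['L1t']+P['L2b']-P['L2t'];print('yaw lines',np.arctan2(v[1],v[0]))
v=P['railRf']-P['railLf']+P['railRb']-P['railLb'];print('yaw rail',np.arctan2(-v[0],v[1]))
v=P['cbackR']-P['cbackL']+P['cridR']-P['cridL'];print('yaw catch',np.arctan2(-v[0],v[1]))
c=sum(P[k] for k in('L1t','L1b','L2t','L2b'))/4;print('lines c',c)
print('rail-c',P['railc']-c, 'len',np.linalg.norm(P['L1t']-P['L1b']),np.linalg.norm(P['L1t']-P['L2t']))
np.savez('pts.npz',**P)
E
```

```text
L1t [ 0.4827 -0.2875  0.0899] [0.1, 0.1]
L1b [ 0.5794 -0.305   0.09  ] [0.2, 0.2]
L2t [ 0.4974 -0.2089  0.0895] [0.1, 0.1]
L2b [ 0.5934 -0.2262  0.0904] [0.1, 0.1]
railc [ 0.5933 -0.2673  0.1191] [0.3, 0.3]
railLf [ 0.5835 -0.2994  0.1201] [0.4, 0.4]
railRf [ 0.5954 -0.2329  0.1193] [0.2, 0.2]
railLb [ 0.5909 -0.3014  0.1187] [0.5, 0.5]
railRb [ 0.6045 -0.2338  0.1164] [0.0, 0.0]
cbackL [ 0.463  -0.2601  0.0979] [0.1, 0.1]
cbackR [ 0.4687 -0.2276  0.0987] [0.0, 0.0]
cridL [ 0.479  -0.2628  0.1048] [0.1, 0.1]
cridR [ 0.4849 -0.2302  0.1028] [0.7, 0.7]
cfrL [ 0.4866 -0.2648  0.1012] [0.2, 0.2]
cfrR [ 0.4927 -0.2315  0.0972] [0.2, 0.2]
yaw lines -0.17908836766737932
yaw rail -0.1882472360645532
yaw catch -0.17580156375358813
lines c [ 0.53823555 -0.25692025  0.08994561]
rail-c [ 0.05510704 -0.01037259  0.02910781] len 0.0982334527490596 0.08004088707175416
```

```bash
python3 - <<'E'
from h import *
a=cv2.imread('pics/w8.png')[160:235,235:345];b=cv2.imread('pics/w10.png')[130:230,430:530]
a=cv2.resize(a,None,fx=3.6,fy=3.6,interpolation=cv2.INTER_CUBIC);b=cv2.resize(b,None,fx=3.6,fy=3.6,interpolation=cv2.INTER_CUBIC)
a=cv2.copyMakeBorder(a,0,b.shape[0]-a.shape[0],0,0,cv2.BORDER_CONSTANT)
cv2.imwrite('pics/i.png',np.hstack([a,b]))
E
```

```text
(no output)
```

View pics/i.png

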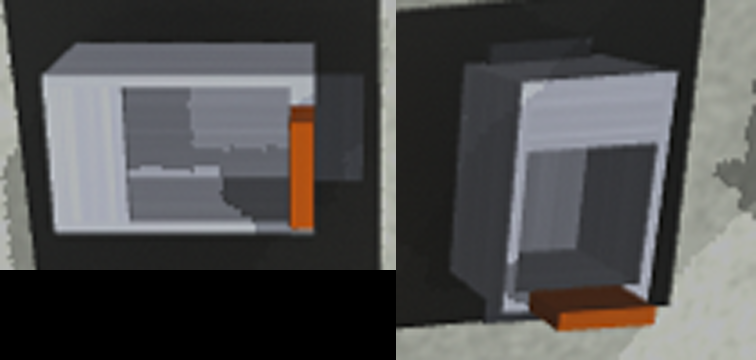

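```bash
python3 - <<'E'
from h import *
d={'-+':((43,75),(281,72)),'++':((314,74),(252,302)),'+-':((313,234),(106,311)),'--':((55,233),(127,82))}
P={}
for k,(a,b) in d.items():
    A=('w8',a[0]/3.6+235,a[1]/3.6+160);B=('w10',b[0]/3.6+430,b[1]/3.6+130)
    x,e=tri(A,B);P[k]=x;print(k,x.round(4),e,onz(*A,.053).round(4),onz(*B,.053).round(4))
c=sum(P.values())/4;v=P['++']-P['-+']+P['+-']-P['--'];print(c,np.arctan2(v[1],v[0]),np.linalg.norm(v)/2)
print('tab-based',.5563-.041*np.cos(.13),.015-.041*np.sin(.13))
E
```

```text
-+ [0.4686 0.0318 0.053 ] [0.3, 0.3] [0.4689 0.0317 0.053 ] [0.4683 0.0319 0.053 ]
++ [0.557  0.0438 0.0535] [0.3, 0.3] [0.5573 0.0436 0.053 ] [0.5568 0.0443 0.053 ]
+- [ 0.564  -0.0124  0.054 ] [0.4, 0.4] [ 0.5644 -0.013   0.053 ] [ 0.5639 -0.0118  0.053 ]
-- [ 0.4755 -0.0237  0.0539] [0.5, 0.5] [ 0.4757 -0.0242  0.053 ] [ 0.4751 -0.0231  0.053 ]
[0.51624094 0.00987309 0.05358088] 0.1309458378065404 0.08921682942543101
tab-based 0.5156459623576937 0.00968500015259251
```

Measured:
- **Seat:** about (0.5377, -0.257), yaw -0.18, deck z 0.090.
- **Hopper:** centre (0.516, 0.010), yaw 0.13, top z 0.0535, which matches 50 mm + mat.

I go for the side grip 20 mm behind the centre.

>>> servo_tool([
  [-2,35,0,0.012,-1],
  [-4,70,0,0.024,-1],
  [-6,105,0,0.036,-1],
  [-8,140,0,0.048,-1],
  [-11,175,-10,0.06,-1],
  [-13,205,-40,0.071,-1],
  [-14,217,-75,0.071,-1],
  [-14,217,-110,0.071,-1],
  [-14,217,-140,0.071,-1],
  [-14,217,-165,0.071,-1],
])

```text
clock: 15.37
position: [0.4954, 0.0074, 0.0864]
tool_rot: [3.141, -0.001, -3.01]
force: [0.6, -0.7, 0.4]
grip_width: 0.0854
```

>>> servo_tool([
  [0,0,-20,0,-1],
  [0,0,-40,0,-1],
  [0,0,-55,0,-1],
  [0,0,-68,0,-1],
  [0,0,-76,0,-1],
  [0,0,-80,0,-1],
  [0,0,-80,0,-1],
  [0,0,-80,0,-1],
  [0,0,-80,0,-1],
  [0,0,-80,0,-1],
], squeeze=20)

```text
clock: 16.2
position: [0.4965, 0.0069, 0.0091]
tool_rot: [-3.141, 0.001, -3.012]
force: [-0.0, 0.0, 1.3]
grip_width: 0.0855
```

```bash
python3 - <<'E'
from h import *
snap('wrist','w11');snap('side','s11');snap('scene','c11');st()
f=cv2.imread('pics/s11.png')[150:270,250:400];g=cv2.imread('pics/c11.png')[150:270,240:390]
h=cv2.imread('pics/w11.png')
a=cv2.resize(np.hstack([f,g]),None,fx=2.6,fy=2.6,interpolation=cv2.INTER_CUBIC)
b=cv2.resize(h[100:400,100:540],None,fx=.95,fy=.95)
cv2.imwrite('pics/j.png',np.vstack([a,cv2.copyMakeBorder(b,0,0,0,a.shape[1]-b.shape[1],cv2.BORDER_CONSTANT)])[:600])
E
```

```text
{'clock': 16.35, 'position': [0.4962, 0.0069, 0.0088], 'tool_rot': [-3.1415, 0.0006, -3.0117], 'force': [0.4754, 0.2346, -0.0289], 'grip_width': 0.0854}
```

View pics/j.png

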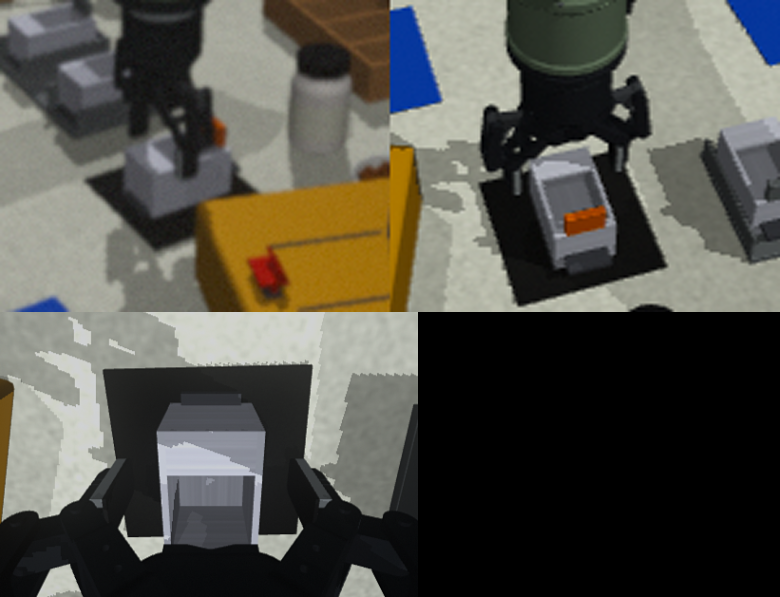

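```bash
python3 - <<'E'
from h import *
print(tri(('c11',289.2,223),('s11',321.9,216.5)))
o,d=ray('c11',328.8,216.2); n=np.array([.13,1.0,0])
# right tip assumed at pad plane y offset 50 from tcp
p0=np.array([.4965,.0069,0])
print([ (o+d*t).round(4) for t in [((p0+np.array([-np.sin(.13),np.cos(.13),0])*.05-o)@np.array([-np.sin(.13),np.cos(.13),0]))/(d@np.array([-np.sin(.13),np.cos(.13),0]))]])
E
```

```text
(array([ 0.50527666, -0.03551335,  0.05312368]), [3.3, 3.3])
[array([0.4987, 0.0576, 0.0488])]
```

Fully open, the tips sit about 40 mm above the reported TCP. I lower another 29 mm and close with the smallest grip.

>>> servo_tool([
  [0,0,-10,0,-1],
  [0,0,-20,0,-1],
  [0,0,-26,0,-1],
  [0,0,-29,0,-0.5],
  [0,0,-29,0,0],
  [0,0,-29,0,0],
  [0,0,-29,0,0],
  [0,0,-29,0,0],
  [0,0,-29,0,0],
  [0,0,-29,0,0],
], squeeze=20)

```text
clock: 17.18
position: [0.496, 0.0069, -0.0205]
tool_rot: [-3.142, 0.0, -3.011]
force: [-0.5, -0.2, -2.2]
grip_width: 0.0559
```

>>> servo_tool([
  [0,0,1,0,0],
  [0,0,3,0,0],
  [0,0,5,0,0],
  [0,0,8,0,0],
  [0,0,12,0,0],
  [0,0,16,0,0],
  [0,0,20,0,0],
  [0,0,20,0,0],
  [0,0,20,0,0],
  [0,0,20,0,0],
])

```text
clock: 18.02
position: [0.4959, 0.0069, -0.0006]
tool_rot: [-3.142, -0.0, -3.012]
force: [-0.8, 0.5, -2.6]
grip_width: 0.0559
```

```bash
python3 - <<'E'
from h import *
snap('wrist','w12');snap('side','s12');snap('scene','c12');st()
f=cv2.imread('pics/s12.png')[150:270,250:400];g=cv2.imread('pics/c12.png')[150:270,240:390]
h=cv2.imread('pics/w12.png')
a=cv2.resize(np.hstack([f,g]),None,fx=2.6,fy=2.6,interpolation=cv2.INTER_CUBIC)
b=cv2.resize(h[100:400,100:540],None,fx=.95,fy=.95)
cv2.imwrite('pics/k.png',np.vstack([a,cv2.copyMakeBorder(b,0,0,0,a.shape[1]-b.shape[1],cv2.BORDER_CONSTANT)])[:600])
E
```

```text
{'clock': 18.1667, 'position': [0.4958, 0.007, -0.0008], 'tool_rot': [-3.1416, -0.0003, -3.0113], 'force': [0.6445, -0.0182, -2.559], 'grip_width': 0.0557}
```

View pics/k.png

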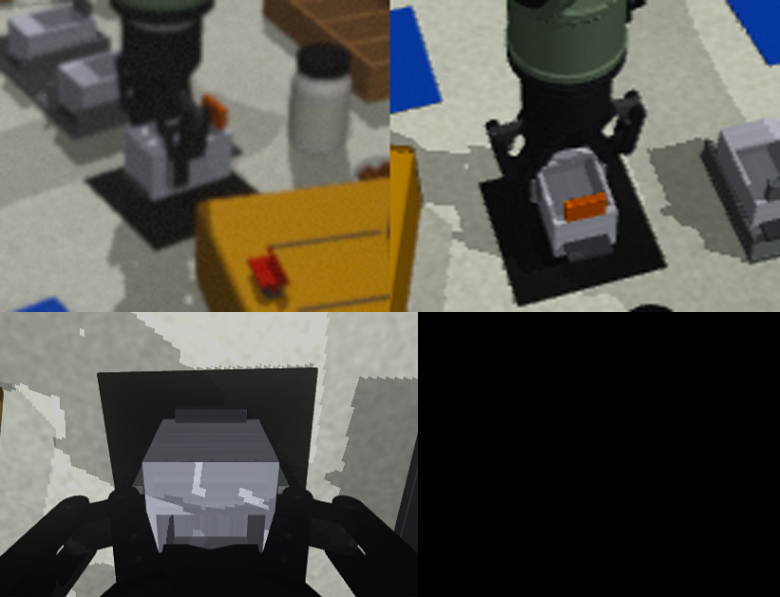

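```bash
python3 - <<'E'
from h import *
print(tri(('s12',332.0,188),('c12',315,226.6)))
f=cv2.imread('pics/s12.png')[170:240,285:355];g=cv2.imread('pics/c12.png')[190:260,285:355]
cv2.imwrite('pics/l.png',cv2.resize(np.hstack([f,g]),None,fx=5.6,fy=5.6,interpolation=cv2.INTER_CUBIC))
E
```

```text
(array([0.55540555, 0.01612991, 0.09661368]), [2.4, 2.4])
```

View pics/l.png

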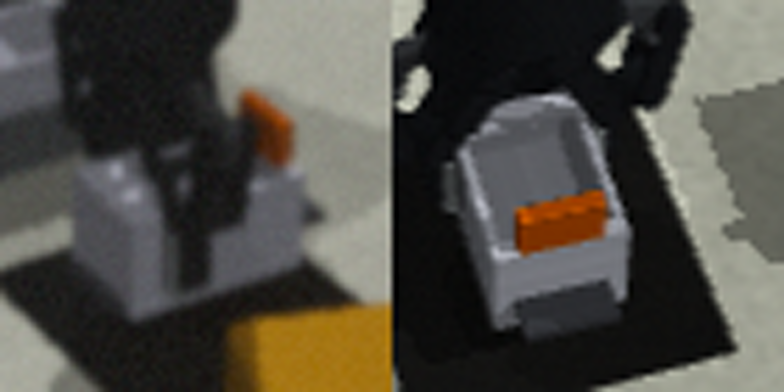

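```bash
python3 - <<'E'
from h import *
def cr(t,p,w=30,s=6):
    u,v=map(int,proj(t,p)); f=cv2.imread(f'pics/{t}.png')[v-45:v+15,u-w:u+w]; print(t,u,v); return cv2.resize(f,None,fx=s,fy=s,interpolation=cv2.INTER_CUBIC)
p8=np.array([.5559,.0449,.2082]); p4=np.array([.5447,.2658,.1482])
a=np.hstack([cr('s8',p8),cr('c8',p8)]);cv2.convertScaleAbs(a,a,2.0,30)
cv2.imwrite('pics/m.png',a)
for z in(.02,.03,.04,.05,.06,.07,.08,.09,.1): print(z,[np.round(proj(t,p8+[0,0,z]),1) for t in('s8','c8')])
E
```

```text
s8 329 144
c8 330 191
0.02 [array([329.5, 136.6]), array([331.3, 185.2])]
0.03 [array([329.6, 132.8]), array([331.5, 181.9])]
0.04 [array([329.7, 128.9]), array([331.7, 178.5])]
0.05 [array([329.9, 125.1]), array([332., 175.])]
0.06 [array([330. , 121.2]), array([332.2, 171.5])]
0.07 [array([330.1, 117.2]), array([332.5, 167.9])]
0.08 [array([330.2, 113.2]), array([332.7, 164.2])]
0.09 [array([330.3, 109.2]), array([333. , 160.5])]
0.1 [array([330.4, 105.1]), array([333.3, 156.7])]
```

View pics/m.png

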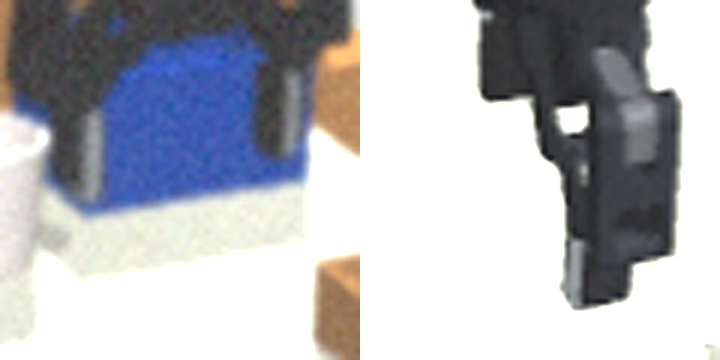

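From these, everything on the gripper lies 27 mm above the reported TCP, so I carry that as a known offset. The hopper hangs level and does not swing in a 20 N grip. To tilt it I will lower it with its underside on the catch top, which needs more lever, so I set it back and re-grip about 17 mm nearer the middle.

>>> servo_tool([
  [0,0,-8,0,0],
  [0,0,-15,0,0],
  [0,0,-19,0,0],
  [0,0,-20,0,0],
  [0,0,-20,0,-0.6],
  [0,0,-20,0,-0.6],
  [6,0.8,-20,0,-0.6],
  [12,1.6,-20,0,-0.6],
  [17,2.2,-20,0,-0.6],
  [17,2.2,-20,0,-0.6],
])

```text
clock: 19.0
position: [0.5144, 0.0095, -0.0206]
tool_rot: [3.141, 0.001, -3.012]
force: [-0.1, 0.2, -0.5]
grip_width: 0.0682
```

>>> servo_tool([
  [17,2,0,0,0],
  [0,0,0,0,0],
  [0,0,0,0,0],
  [0,0,0,0,0],
  [0,0,0,0,0],
  [0,0,5,0,0],
  [0,0,15,0,0],
  [0,0,35,0,0],
  [0,0,65,0,0],
  [0,0,100,0,0],
], squeeze=20)

```text
clock: 19.83
position: [0.512, 0.0093, 0.0804]
tool_rot: [3.141, -0.002, -3.011]
force: [0.5, -0.7, -4.0]
grip_width: 0.0558
```

One row of that call carried a stray 17 mm shift. I check where the hopper sits in the grip now.

>>> servo_tool([
  [0,0,20,0,0],
  [0,0,40,0,0],
  [0,0,55,0,0],
  [0,0,60,0,0],
  [0,0,60,0,0],
  [0,0,60,0,0],
  [0,0,60,0,0],
  [0,0,60,0,0],
  [0,0,60,0,0],
  [0,0,60,0,0],
])

```text
clock: 20.67
position: [0.5127, 0.0092, 0.1388]
tool_rot: [3.141, -0.001, -3.011]
force: [-0.0, -0.5, -2.1]
grip_width: 0.0561
```

```bash
python3 - <<'E'
from h import *
snap('wrist','w13');snap('side','s13');snap('scene','c13');st()
f=cv2.imread('pics/s13.png')[120:210,280:390];g=cv2.imread('pics/c13.png')[130:220,260:370]
h=cv2.imread('pics/w13.png')
a=cv2.resize(np.hstack([f,g]),None,fx=3.4,fy=3.4,interpolation=cv2.INTER_CUBIC)
b=cv2.resize(h[100:400,100:540],None,fx=.95,fy=.95)
cv2.imwrite('pics/n.png',np.vstack([a,cv2.copyMakeBorder(b,0,0,0,a.shape[1]-b.shape[1],cv2.BORDER_CONSTANT)])[:600])
E
```

```text
{'clock': 20.8167, 'position': [0.5129, 0.0093, 0.1392], 'tool_rot': [3.1415, -0.0004, -3.0113], 'force': [0.1764, 0.0112, -2.726], 'grip_width': 0.0562}
```

View pics/n.png

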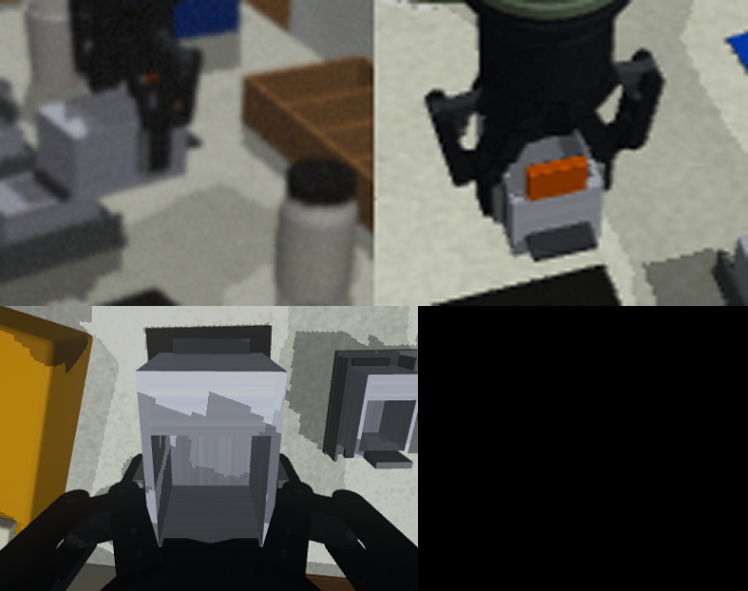

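```bash
python3 - <<'E'
from h import *
h=cv2.imread('pics/w13.png')[100:350,220:430];cv2.imwrite('pics/n2.png',cv2.resize(h,None,fx=2.4,fy=2.4,interpolation=cv2.INTER_CUBIC))
E
```

```text
(no output)
```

View pics/n2.png

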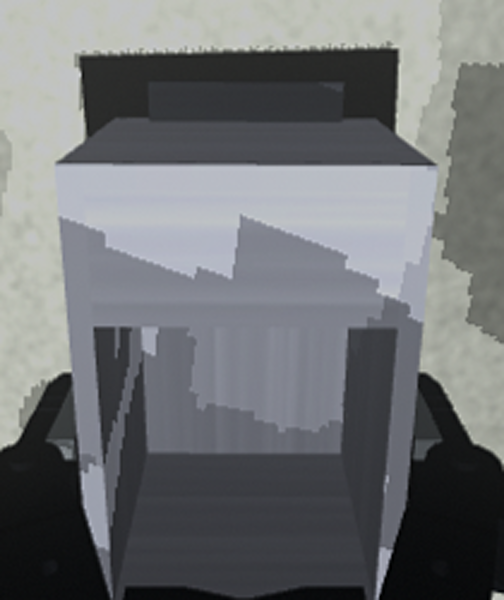

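```bash
cat >> h.py <<'E'
from scipy.spatial.transform import Rotation as Rn
def pnp(tag,obj,px):
    T,K=load(tag); k=np.array([[K[0],0,K[2]],[0,K[1],K[3]],[0,0,1]])
    ok,r,t=cv2.solvePnP(np.array(obj,float),np.array(px,float),k,None,flags=cv2.SOLVEPNP_SQPNP)
    r,t=cv2.solvePnPRefineLM(np.array(obj,float),np.array(px,float),k,None,r,t)
    q,_=cv2.projectPoints(np.array(obj,float),r,t,k,None)
    R=T[:3,:3]@cv2.Rodrigues(r)[0]; p=T[:3,:3]@t.ravel()+T[:3,3]
    return p,R,np.abs(q.reshape(-1,2)-np.array(px)).max()
E
python3 - <<'E'
from h import *
obj=[(-.045,-.028,.05),(-.045,.028,.05),(-.023,-.024,.05),(-.023,.024,.05),(-.053,-.02,.006),(-.053,.02,.006)]
px=[(57,164),(437,163),(93,328),(396,328),(148,82),(343,82)]
px=[(u/2.4+220,v/2.4+100) for u,v in px]
p,R,e=pnp('w13',obj,px)
print('underside centre',p.round(4),'euler zyx',Rn.from_matrix(R).as_euler('ZYX').round(3),'err',round(e,2))
for q in((-.045,0,0),(.045,0,0),(.041,0,.072)): print(q,(R@np.array(q)+p).round(4))
tcp=np.array([.5129,.0093,.1392+.027]); print('tcp in hopper',(R.T@(tcp-p)).round(4))
print(tri(('s13',280+150/3.4,120+74/3.4),('c13',260+(557-374)/3.4,130+158/3.4)))
E
```

```text
underside centre [0.4986 0.0077 0.1639] euler zyx [0.129 0.01  0.001] err 5.77
(-0.045, 0, 0) [0.454  0.0019 0.1643]
(0.045, 0, 0) [0.5433 0.0135 0.1634]
(0.041, 0, 0.072) [0.5401 0.013  0.2354]
tcp in hopper [ 0.0143 -0.0003  0.0025]
(array([0.52856641, 0.01492185, 0.23028262]), [1.3, 1.3])
```

```bash
python3 - <<'E'
from h import *
obj=[(-.045,-.028,.05),(-.045,.028,.05),(-.023,-.024,.05),(-.023,.024,.05),(-.053,-.02,.006),(-.053,.02,.006),(-.045,-.028,0),(-.045,.028,0)]
px=[(57,164),(437,163),(93,328),(396,328),(148,82),(343,82),(112,119),(377,119)]
px=[(u/2.4+220,v/2.4+100) for u,v in px]
tcp=np.array([.5129,.0093,.1392+.027])
for s in([0,1,2,3,4,5],[0,1,2,3],[0,1,4,5],[0,1,2,3,6,7],[0,1,4,5,6,7]):
    p,R,e=pnp('w13',[obj[i] for i in s],[px[i] for i in s])
    print(s,p.round(4),Rn.from_matrix(R).as_euler('ZYX').round(3),round(e,2),(R.T@(tcp-p)).round(4), (R@np.array([.041,0,.072])+p).round(4))
E
```

```text
[0, 1, 2, 3, 4, 5] [0.4986 0.0077 0.1639] [0.129 0.01  0.001] 5.77 [ 0.0143 -0.0003  0.0025] [0.5401 0.013  0.2354]
[0, 1, 2, 3] [0.5048 0.0233 0.1785] [ 0.159 -0.213  0.319] 5.25 [ 0.0031 -0.0185 -0.0079] [0.5337 0.0051 0.254 ]
[0, 1, 4, 5] [0.4984 0.0079 0.161 ] [ 0.132 -0.001 -0.001] 0.08 [ 0.0146 -0.0005  0.0052] [0.5389 0.0133 0.2331]
[0, 1, 2, 3, 6, 7] [0.4989 0.0075 0.1641] [ 0.128  0.007 -0.002] 5.53 [ 0.0141 -0.0001  0.0022] [0.54   0.013  0.2358]
[0, 1, 4, 5, 6, 7] [0.4985 0.0077 0.162 ] [ 0.131 -0.006 -0.003] 1.45 [ 0.0145 -0.0003  0.0042] [0.5387 0.0132 0.2342]
```

Without the opening corners (which did not fit the box model) the fit agrees: the hopper is level and the grip lies 14.5 mm ahead of its centre, with the tips 9 mm above the underside. That is good leverage for tilting it over the catch. Now I move over the analyser, with the hopper 16 mm short of the seat.

>>> servo_tool([
  [1,-12,0,-0.02,0],
  [3,-38,0,-0.05,0],
  [6,-70,0,-0.09,0],
  [9,-105,0,-0.13,0],
  [12,-140,0,-0.17,0],
  [15,-175,0,-0.21,0],
  [18,-210,0,-0.25,0],
  [21,-240,0,-0.29,0],
  [23,-258,0,-0.31,0],
  [23,-266,0,-0.31,0],
])

```text
clock: 21.65
position: [0.5354, -0.2604, 0.1391]
tool_rot: [-3.141, -0.0, 2.957]
force: [0.1, -0.5, -2.7]
grip_width: 0.0558
```

>>> servo_tool([
  [0,0,-8,0,0],
  [0,0,-20,0,0],
  [0,0,-30,0,0],
  [0,0,-36,0,0],
  [0,0,-40,0,0],
  [0,0,-42,0,0],
  [0,0,-42,0,0],
  [0,0,-42,0,0],
  [0,0,-42,0,0],
  [0,0,-42,0,0],
])

```text
clock: 22.48
position: [0.5362, -0.2569, 0.0978]
tool_rot: [-3.141, 0.001, 2.962]
force: [-0.3, -0.5, -2.9]
grip_width: 0.0557
```

```bash
python3 - <<'E'
from h import *
snap('wrist','w14');snap('side','s14');snap('scene','c14');st()
f=cv2.imread('pics/s14.png')[180:290,320:460];g=cv2.imread('pics/c14.png')[180:290,130:270]
h=cv2.imread('pics/w14.png')
a=cv2.resize(np.hstack([f,g]),None,fx=2.7,fy=2.7,interpolation=cv2.INTER_CUBIC)
b=cv2.resize(h[60:360,100:540],None,fx=1,fy=1)
cv2.imwrite('pics/o.png',np.vstack([a,cv2.copyMakeBorder(b,0,0,0,a.shape[1]-b.shape[1],cv2.BORDER_CONSTANT)])[:600])
E
```

```text
{'clock': 22.6333, 'position': [0.536, -0.2569, 0.0976], 'tool_rot': [-3.1415, 0.0003, 2.9617], 'force': [-0.2675, -0.2191, -3.3428], 'grip_width': 0.0557}
```

View pics/o.png

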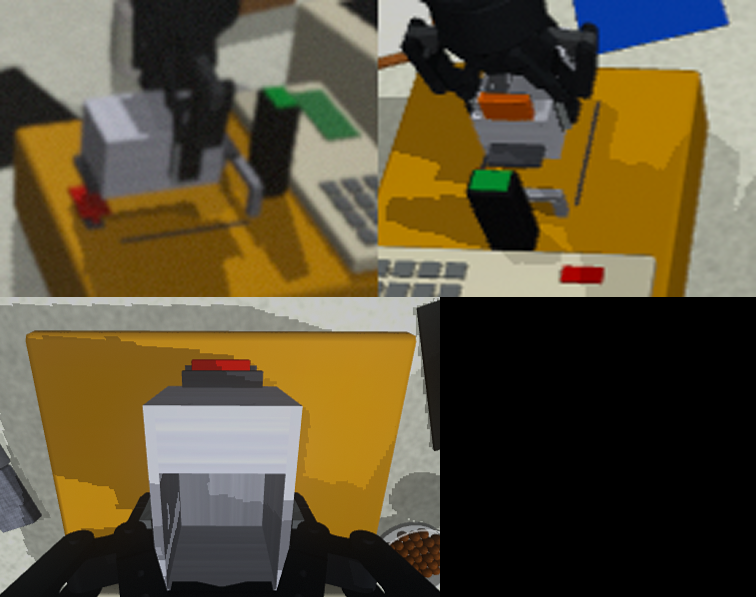

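The catch, foot and hopper are aligned (w14: catch centre 324, foot centre 322). I lower the underside onto the catch top and watch the force.

>>> servo_tool([
  [0,0,-4,0,0],
  [0,0,-8,0,0],
  [0,0,-10,0,0],
  [0,0,-11,0,0],
  [0,0,-12,0,0],
  [0,0,-13,0,0],
  [0,0,-14,0,0],
  [0,0,-14,0,0],
  [0,0,-14,0,0],
  [0,0,-14,0,0],
], squeeze=20)

```text
clock: 23.47
position: [0.5361, -0.2568, 0.0835]
tool_rot: [3.142, 0.0, 2.962]
force: [0.9, 1.6, 2.3]
grip_width: 0.0556
```

```bash
python3 - <<'E'
from h import *
snap('wrist','w15');snap('side','s15');st()
f=cv2.imread('pics/s15.png')[190:280,330:440]
h=cv2.imread('pics/w15.png')[60:360,150:490]
a=cv2.resize(f,(400,327),interpolation=cv2.INTER_CUBIC);b=cv2.resize(h,(371,327))
cv2.imwrite('pics/p.png',np.hstack([a,b]))
E
```

```text
{'clock': 23.5667, 'position': [0.5361, -0.2568, 0.0835], 'tool_rot': [3.1416, 0.0002, 2.9618], 'force': [1.3404, 1.6434, 2.3645], 'grip_width': 0.0558}
```

View pics/p.png

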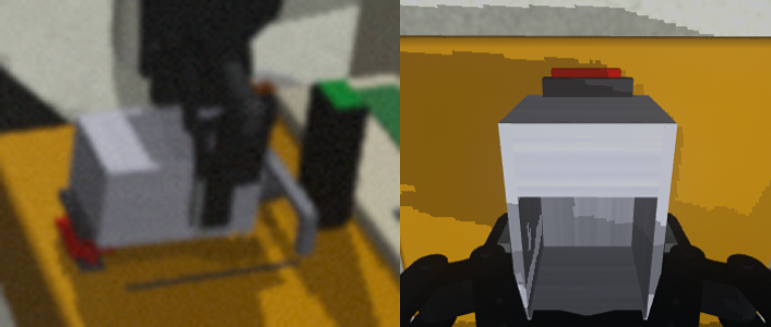

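>>> servo_tool([
  [0,0,-1,0,0],
  [0,0,-2,0,0],
  [0,0,-3,0,0],
  [0,0,-4,0,0],
  [0,0,-5,0,0],
  [0,0,-6,0,0],
  [0,0,-6,0,0],
  [0,0,-6,0,0],
  [0,0,-6,0,0],
  [0,0,-6,0,0],
])

```text
clock: 24.4
position: [0.5361, -0.2568, 0.0774]
tool_rot: [-3.142, 0.0, 2.962]
force: [2.3, 0.7, 1.8]
grip_width: 0.0558
```

```bash
python3 - <<'E'
from h import *
snap('wrist','w16');snap('side','s16');st()
f=cv2.imread('pics/s16.png')[190:280,330:440]
h=cv2.imread('pics/w16.png')[60:360,150:490]
a=cv2.resize(f,(400,327),interpolation=cv2.INTER_CUBIC);b=cv2.resize(h,(371,327))
cv2.imwrite('pics/q.png',np.hstack([a,b]))
E
```

```text
{'clock': 24.5, 'position': [0.536, -0.2568, 0.0774], 'tool_rot': [-3.1416, 0.0001, 2.9617], 'force': [2.6791, 1.1024, 1.4811], 'grip_width': 0.0557}
```

View pics/q.png

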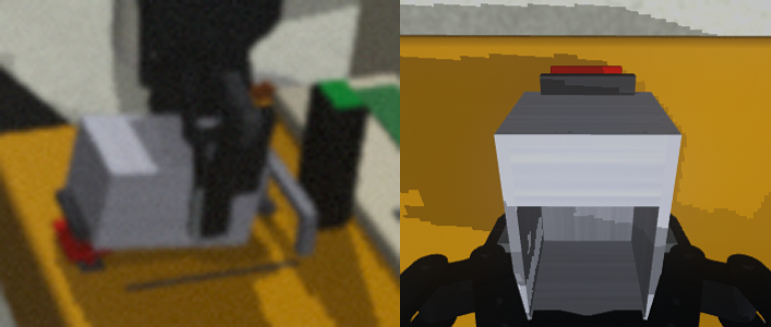

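The hopper turns in the pads at a steady ~5 N, so the pads slip as intended. Another 3 mm down, then I measure the tilt.

>>> servo_tool([
  [0,0,-0.5,0,0],
  [0,0,-1,0,0],
  [0,0,-1.5,0,0],
  [0,0,-2,0,0],
  [0,0,-2.5,0,0],
  [0,0,-3,0,0],
  [0,0,-3,0,0],
  [0,0,-3,0,0],
  [0,0,-3,0,0],
  [0,0,-3,0,0],
])

```text
clock: 25.33
position: [0.536, -0.2568, 0.0744]
tool_rot: [3.142, 0.0, 2.962]
force: [2.3, 1.6, 1.8]
grip_width: 0.0554
```

```bash
python3 - <<'E'
from h import *
snap('wrist','w17');snap('side','s17');snap('scene','c17');st()
f=cv2.imread('pics/s17.png')[190:280,330:440]
h=cv2.imread('pics/w17.png')[60:360,200:440]
a=cv2.resize(f,(320,262),interpolation=cv2.INTER_CUBIC);b=cv2.resize(h,(480,600))
cv2.imwrite('pics/r.png',np.hstack([cv2.copyMakeBorder(a,0,338,0,0,cv2.BORDER_CONSTANT),b]))
E
```

```text
{'clock': 25.4833, 'position': [0.536, -0.2568, 0.0744], 'tool_rot': [-3.1416, 0.0001, 2.9618], 'force': [2.7496, 1.0718, 2.6945], 'grip_width': 0.0558}
```

View pics/r.png

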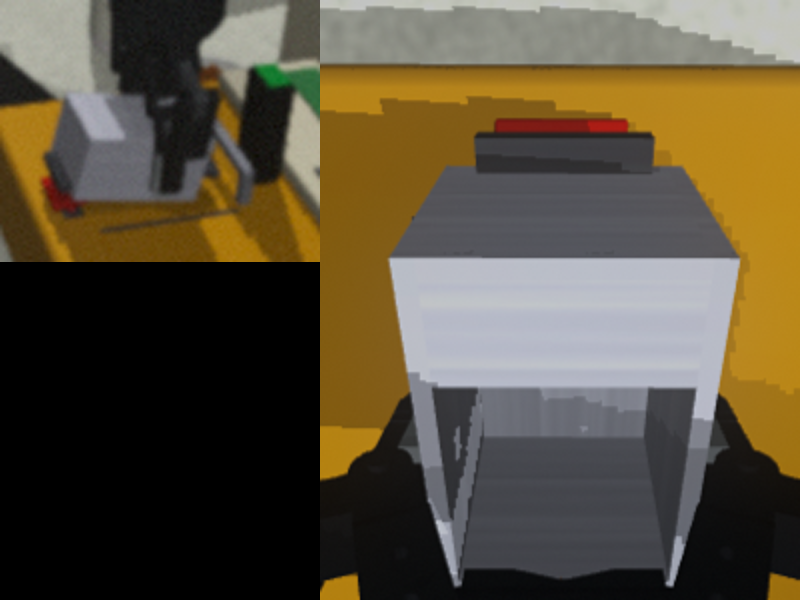

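```bash
python3 - <<'E'
from h import *
obj=[(-.045,-.028,.05),(-.045,.028,.05),(-.053,-.02,.006),(-.053,.02,.006),(-.045,-.028,0),(-.045,.028,0),(-.045,-.02,.006),(-.045,.02,.006)]
px=[(389,258),(739,258),(475,137),(653.5,136),(445,167),(684,167),(477,173),(654.5,174)]
px=[((u-320)/2+200,v/2+60) for u,v in px]
seat=np.array([.5377,-.257,.09]);A=Rn.from_euler('z',-.18).as_matrix()
for s in(range(8),[0,1,2,3],[0,1,2,3,4,5],[0,1,6,7,2,3]):
    p,R,e=pnp('w17',[obj[i] for i in s],[px[i] for i in s]); s_=lambda q:(A.T@(R@np.array(q)+p-seat)*1000).round(1)
    print(Rn.from_matrix(R).as_euler('ZYX').round(3),round(e,2),'edge',s_((.045,0,0)),'foot',s_((-.053,0,0)),'lip',s_((.063,0,.0165)),'tcp',(A.T@(np.array([.536,-.2568,.0744+.027])-seat)*1000).round(1))
E
```

```text
[-0.177  0.177  0.008] 1.03 edge [22.9  0.7  3.2] foot [-73.6   0.4  20.5] lip [43.5  0.6 16.3] tcp [-1.7 -0.1 11.4]
[-0.176  0.188  0.006] 0.53 edge [22.3  0.7  1.8] foot [-74.    0.3  20.1] lip [43.1  0.6 14.6] tcp [-1.7 -0.1 11.4]
[-0.177  0.178  0.006] 0.98 edge [22.9  0.6  3. ] foot [-73.6   0.3  20.4] lip [43.5  0.6 16.1] tcp [-1.7 -0.1 11.4]
[-0.175  0.183  0.011] 0.91 edge [22.6  0.9  2.5] foot [-73.7   0.4  20.3] lip [43.3  0.8 15.4] tcp [-1.7 -0.1 11.4]
```

Tilt is about 0.18 rad so far (edge ~2.5 mm above deck, lateral offset ~0.6 mm). For a bit more tilt I lift, go 8 mm back and press again.

>>> servo_tool([
  [0,0,2,0,0],
  [-4,0.7,2,0,0],
  [-7.9,1.4,2,0,0],
  [-7.9,1.4,1.5,0,0],
  [-7.9,1.4,1,0,0],
  [-7.9,1.4,0.5,0,0],
  [-7.9,1.4,0,0,0],
  [-7.9,1.4,-0.5,0,0],
  [-7.9,1.4,-1,0,0],
  [-7.9,1.4,-1,0,0],
])

```text
clock: 26.32
position: [0.528, -0.2555, 0.0733]
tool_rot: [-3.142, -0.0, 2.962]
force: [2.0, 0.5, 4.8]
grip_width: 0.0561
```

>>> servo_tool([
  [0,0,1,0,0],
  [0,0,3,0,0],
  [0,0,4,0,0],
  [0,0,4,0,0],
  [0,0,4,0,0],
  [0,0,4,0,0],
  [0,0,4,0,0],
  [0,0,4,0,0],
  [0,0,4,0,0],
  [0,0,4,0,0],
], squeeze=30)

```text
clock: 27.15
position: [0.5281, -0.2554, 0.0774]
tool_rot: [-3.142, -0.0, 2.962]
force: [-0.2, -0.6, -2.6]
grip_width: 0.0558
```

```bash
python3 - <<'E'
from h import *
snap('wrist','w18');snap('side','s18');snap('scene','c18');st()
f=cv2.imread('pics/s18.png')[190:280,330:440]
h=cv2.imread('pics/w18.png')[60:360,200:440]
a=cv2.resize(f,(320,262),interpolation=cv2.INTER_CUBIC);b=cv2.resize(h,(480,600))
cv2.imwrite('pics/t.png',np.hstack([cv2.copyMakeBorder(a,0,338,0,0,cv2.BORDER_CONSTANT),b]))
E
```

```text
{'clock': 27.3, 'position': [0.5281, -0.2554, 0.0774], 'tool_rot': [-3.1416, -0.0, 2.9618], 'force': [-0.7586, 0.1636, -2.6834], 'grip_width': 0.0554}
```

View pics/t.png

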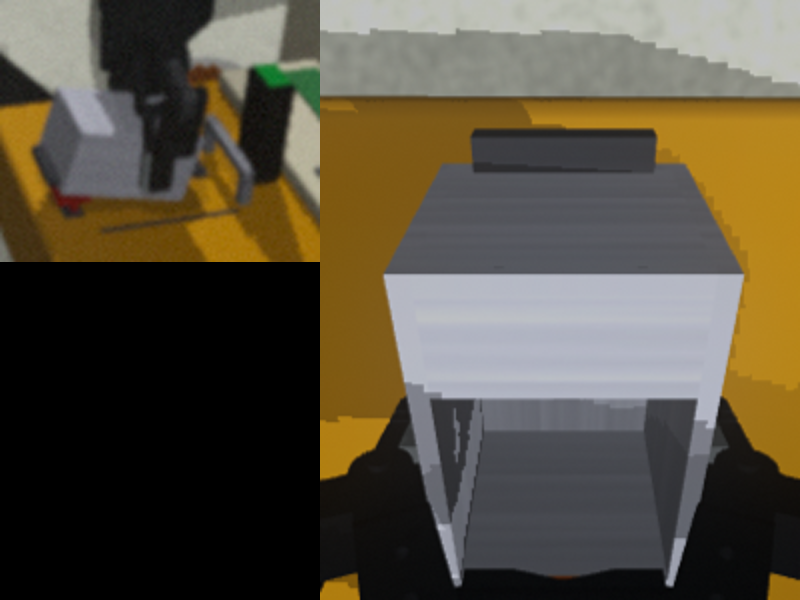

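```bash
cat >> h.py <<'E'
OBJ=[(-.045,-.028,.05),(-.045,.028,.05),(-.053,-.02,.006),(-.053,.02,.006),(-.045,-.028,0),(-.045,.028,0),(-.045,-.02,.006),(-.045,.02,.006)]
SEAT=np.array([.5377,-.257,.09]);AR=Rn.from_euler('z',-.18).as_matrix()
def rep(tag,px,tcp):
    for s in(range(8),[0,1,2,3],[0,1,2,3,6,7]):
        p,R,e=pnp(tag,[OBJ[i] for i in s],[px[i] for i in s]); f=lambda q:(AR.T@(R@np.array(q)+p-SEAT)*1000).round(1)
        print(Rn.from_matrix(R).as_euler('ZYX').round(3),round(e,2),'edge',f((.045,0,0)),'foot',f((-.053,0,0)),'lip',f((.063,0,.0165)),'tcp',(AR.T@(np.array(tcp)+[0,0,.027]-SEAT)*1000).round(1))
E
python3 - <<'E'
from h import *
px=[(384,274),(743.5,273),(473,138),(655.5,137),(442,164),(687,164),(474,171),(657,171.5)]
rep('w18',[((u-320)/2+200,v/2+60) for u,v in px],[.5281,-.2554,.0774])
E
```

```text
[-0.174  0.231  0.009] 1.13 edge [12.9  0.8  4.8] foot [-82.5   0.3  27.2] lip [34.2  0.8 16.7] tcp [-9.7 -0.1 14.4]
[-0.172  0.229  0.009] 0.81 edge [13.1  0.9  4.6] foot [-82.3   0.2  26.8] lip [34.4  1.  16.5] tcp [-9.7 -0.1 14.4]
[-0.172  0.234  0.012] 1.17 edge [12.8  1.1  4.3] foot [-82.6   0.3  27. ] lip [34.1  1.1 16.2] tcp [-9.7 -0.1 14.4]
```

Tilt is now 0.231 rad, edge 4.6 mm over the deck and yaw good. I move in with the lip: down 1.5 mm, then 31 mm along the deck's x.

>>> servo_tool([
  [0,-0.5,-1.5,0,0],
  [4,-1.2,-1.5,0,0],
  [8,-2,-1.5,0,0],
  [12,-2.7,-1.5,0,0],
  [15,-3.2,-1.5,0,0],
  [18,-3.8,-1.5,0,0],
  [21,-4.3,-1.5,0,0],
  [24,-4.9,-1.5,0,0],
  [24,-4.9,-1.5,0,0],
  [24,-4.9,-1.5,0,0],
])

```text
clock: 28.13
position: [0.5521, -0.2603, 0.0758]
tool_rot: [3.142, -0.0, 2.962]
force: [-0.8, 0.7, -2.3]
grip_width: 0.0555
```

```bash
python3 - <<'E'
from h import *
snap('wrist','w19');snap('side','s19');st()
f=cv2.imread('pics/s19.png')[190:280,330:440]
h=cv2.imread('pics/w19.png')[60:360,200:440]
a=cv2.resize(f,(320,262),interpolation=cv2.INTER_CUBIC);b=cv2.resize(h,(480,600))
cv2.imwrite('pics/u.png',np.hstack([cv2.copyMakeBorder(a,0,338,0,0,cv2.BORDER_CONSTANT),b]))
E
```

```text
{'clock': 28.2333, 'position': [0.5519, -0.2603, 0.0758], 'tool_rot': [-3.1415, -0.0002, 2.9618], 'force': [-0.4173, -0.1319, -2.8029], 'grip_width': 0.0559}
```

View pics/u.png

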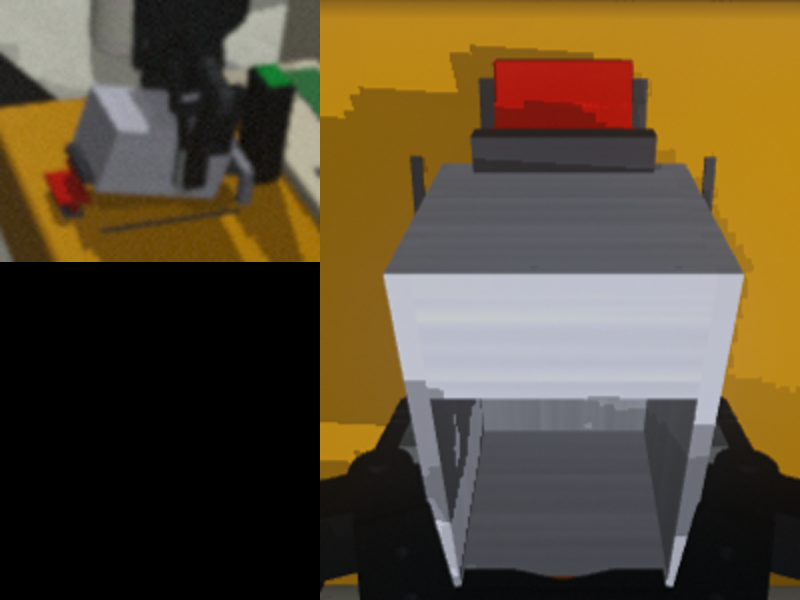

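>>> servo_tool([
  [1,-0.2,0,0,0],
  [2,-0.4,0,0,0],
  [3,-0.5,0,0,0],
  [4,-0.7,0,0,0],
  [5,-0.9,0,0,0],
  [6,-1.1,0,0,0],
  [7,-1.3,0,0,0],
  [7,-1.3,0,0,0],
  [7,-1.3,0,0,0],
  [7,-1.3,0,0,0],
])

```text
clock: 29.07
position: [0.5589, -0.2616, 0.0757]
tool_rot: [3.142, -0.0, 2.962]
force: [-0.1, 0.3, -6.3]
grip_width: 0.0557
```

```bash
python3 - <<'E'
from h import *
snap('wrist','w20');snap('side','s20');snap('scene','c20');st()
f=cv2.imread('pics/s20.png')[190:280,330:440];g=cv2.imread('pics/c20.png')[190:280,130:240]
h=cv2.imread('pics/w20.png')[60:360,200:440]
a=np.vstack([cv2.resize(f,(320,262),interpolation=cv2.INTER_CUBIC),cv2.resize(g,(320,262),interpolation=cv2.INTER_CUBIC)]);b=cv2.resize(h,(480,600))
cv2.imwrite('pics/v.png',np.hstack([cv2.copyMakeBorder(a,0,76,0,0,cv2.BORDER_CONSTANT),b]))
E
```

```text
{'clock': 29.2167, 'position': [0.559, -0.2616, 0.0758], 'tool_rot': [3.1416, -0.0002, 2.9618], 'force': [0.476, -0.5437, -8.4368], 'grip_width': 0.0557}
```

View pics/v.png

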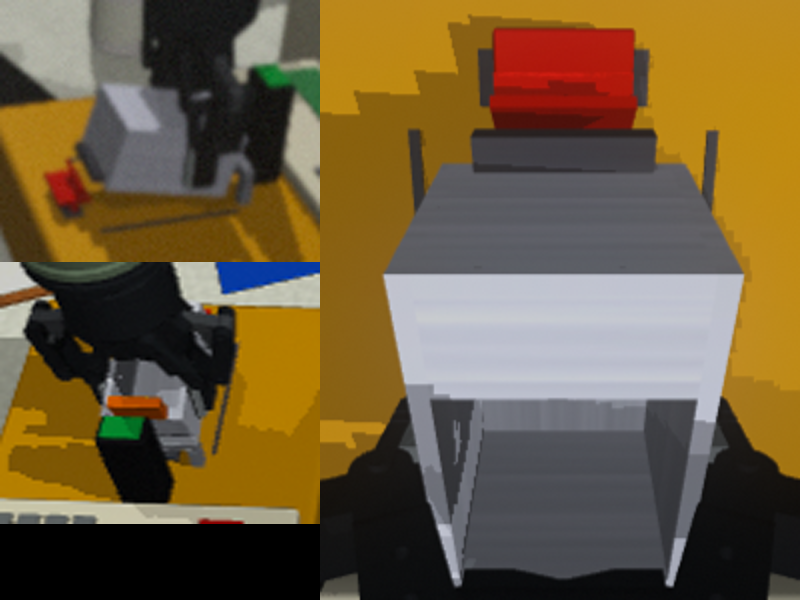

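The extra ~5 N downward means the lip's top rubs the rail's underside, so the lip is under the rail. I lower 1.5 mm.

>>> servo_tool([
  [0,0,-0.5,0,0],
  [0,0,-1,0,0],
  [0,0,-1.5,0,0],
  [0,0,-1.5,0,0],
  [0,0,-1.5,0,0],
  [0,0,-1.5,0,0],
  [0,0,-1.5,0,0],
  [0,0,-1.5,0,0],
  [0,0,-1.5,0,0],
  [0,0,-1.5,0,0],
])

```text
clock: 30.05
position: [0.5591, -0.2616, 0.0744]
tool_rot: [3.142, 0.0, 2.962]
force: [-0.3, -0.4, -2.9]
grip_width: 0.0556
```

```bash
python3 - <<'E'
from h import *
st()
px=[(384,274),(743.5,273),(473,138),(655.5,137),(442,164),(687,164),(474,171),(657,171.5)]
rep('w20',[((u-320)/2+200,v/2+60) for u,v in px],[.559,-.2616,.0758])
E
```

```text
{'clock': 30.05, 'position': [0.5591, -0.2616, 0.0744], 'tool_rot': [3.1416, 0.0001, 2.9617], 'force': [-0.2712, -0.4141, -2.9182], 'grip_width': 0.0556}
[-0.174  0.231  0.009] 1.13 edge [44.4  0.3  3.1] foot [-51.   -0.3  25.6] lip [65.7  0.3 15.1] tcp [21.8 -0.7 12.8]
[-0.172  0.229  0.009] 0.81 edge [44.6  0.4  2.9] foot [-50.8  -0.3  25.2] lip [65.9  0.4 14.9] tcp [21.8 -0.7 12.8]
[-0.172  0.234  0.012] 1.17 edge [44.3  0.6  2.7] foot [-51.1  -0.2  25.4] lip [65.6  0.5 14.6] tcp [21.8 -0.7 12.8]
```

The force is back to the bare weight: edge about 1.5 mm over the deck at 44.4 mm, lip edge at 66 mm, which is past the rail. Now I ease down, open slightly, and let it settle with the foot on the catch.

>>> servo_tool([
  [0,0,-0.5,0,0],
  [0,0,-1,0,0],
  [0,0,-1.2,0,0],
  [0,0,-1.2,0,-0.4],
  [0,0,-1.2,0,-0.5],
  [0,0,-1.2,0,-0.6],
  [0,0,-1.2,0,-0.6],
  [0,0,-1.2,0,-0.6],
  [0,0,-1.2,0,-0.6],
  [0,0,-1.2,0,-0.6],
])

```text
clock: 30.88
position: [0.5591, -0.2617, 0.0732]
tool_rot: [-3.142, 0.0, 2.962]
force: [0.4, -0.2, -1.0]
grip_width: 0.0686
```

```bash
python3 - <<'E'
from h import *
snap('wrist','w21');snap('side','s21');snap('scene','c21');st()
f=cv2.imread('pics/s21.png')[190:280,330:440];g=cv2.imread('pics/c21.png')[190:280,130:240]
h=cv2.imread('pics/w21.png')[60:360,200:440]
a=np.vstack([cv2.resize(f,(320,262),interpolation=cv2.INTER_CUBIC),cv2.resize(g,(320,262),interpolation=cv2.INTER_CUBIC)]);b=cv2.resize(h,(480,600))
cv2.imwrite('pics/x.png',np.hstack([cv2.copyMakeBorder(a,0,76,0,0,cv2.BORDER_CONSTANT),b]))
E
```

```text
{'clock': 31.0333, 'position': [0.5591, -0.2616, 0.0732], 'tool_rot': [-3.1416, -0.0, 2.9618], 'force': [0.1677, 0.7931, 0.4929], 'grip_width': 0.0683}
```

View pics/x.png

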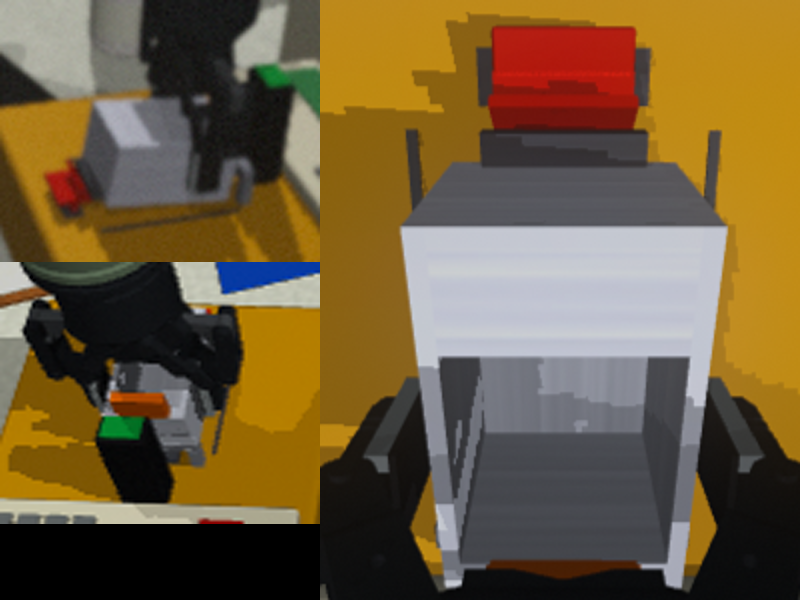

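```bash
python3 - <<'E'
from h import *
px=[(402,227),(726.5,226),(481.5,134),(648,132),(453,163),(676,163),(483,165.5),(648,166)]
rep('w21',[((u-320)/2+200,v/2+60) for u,v in px],[.5591,-.2616,.0732])
E
```

```text
[-0.175  0.113  0.008] 0.95 edge [47.3  0.3 -1.5] foot [-50.   -0.2   9.5] lip [67.1  0.3 12.9] tcp [21.9 -0.7 10.2]
[-0.172  0.116  0.01 ] 0.48 edge [47.2  0.6 -2.1] foot [-50.1  -0.2   9.3] lip [67.   0.6 12.2] tcp [21.9 -0.7 10.2]
[-0.173  0.118  0.011] 0.64 edge [47.1  0.6 -2.2] foot [-50.3  -0.1   9.3] lip [66.9  0.6 12. ] tcp [21.9 -0.7 10.2]
```

Released: the foot edge rests on the catch nose (tilt ~0.115, foot ~10 mm up), lip under the rail, lateral offset <1 mm. Now I rise, shut the fingers and go over the closed plate.

>>> servo_tool([
  [0,0,10,0,-0.6],
  [0,0,35,0,-0.6],
  [0,0,70,0,-0.6],
  [0,0,95,0,-0.2],
  [0,0,105,0,1],
  [-10,2,105,0,1],
  [-30,6,105,0,1],
  [-45,9,105,0,1],
  [-50,10,105,0,1],
  [-50,10,105,0,1],
], squeeze=60)

```text
clock: 31.87
position: [0.5084, -0.2518, 0.1787]
tool_rot: [-3.141, 0.0, 2.961]
force: [-0.3, 0.3, 0.2]
grip_width: 0.0001
```

>>> servo_tool([
  [0,0,-10,0,1],
  [0,0,-25,0,1],
  [0,0,-37,0,1],
  [0,0,-43,0,1],
  [0,0,-46,0,1],
  [0,0,-48,0,1],
  [0,0,-48,0,1],
  [0,0,-48,0,1],
  [0,0,-48,0,1],
  [0,0,-48,0,1],
])

```text
clock: 32.7
position: [0.5093, -0.2518, 0.1306]
tool_rot: [-3.141, 0.001, 2.962]
force: [0.0, 0.3, 0.1]
grip_width: 0.0001
```

```bash
python3 - <<'E'
from h import *
snap('wrist','w22');snap('side','s22');snap('scene','c22');st()
f=cv2.imread('pics/s22.png')[190:280,330:440];g=cv2.imread('pics/c22.png')[190:280,130:240]
h=cv2.imread('pics/w22.png')[60:360,200:440]
a=np.vstack([cv2.resize(f,(320,262),interpolation=cv2.INTER_CUBIC),cv2.resize(g,(320,262),interpolation=cv2.INTER_CUBIC)]);b=cv2.resize(h,(480,600))
cv2.imwrite('pics/y.png',np.hstack([cv2.copyMakeBorder(a,0,76,0,0,cv2.BORDER_CONSTANT),b]))
E
```

```text
{'clock': 32.85, 'position': [0.5092, -0.2517, 0.1304], 'tool_rot': [-3.1414, 0.0003, 2.9617], 'force': [-0.7191, 0.2976, 0.1582], 'grip_width': -0.0001}
```

View pics/y.png

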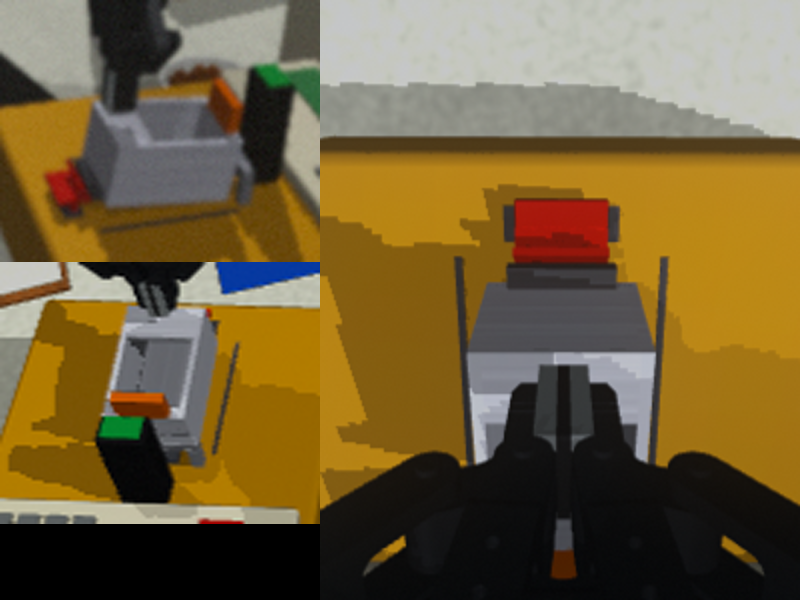

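The tips are over the plate. Now I press, following the plate backwards as it flattens.

>>> servo_tool([
  [0,0,-4,0,1],
  [0,0,-7,0,1],
  [-0.5,0.1,-8.5,0,1],
  [-1.5,0.3,-10,0,1],
  [-2.5,0.5,-11.5,0,1],
  [-3.5,0.6,-13,0,1],
  [-4.5,0.8,-14,0,1],
  [-5,0.9,-15,0,1],
  [-5.5,1,-16,0,1],
  [-5.5,1,-16,0,1],
])

```text
clock: 33.68
position: [0.5033, -0.2506, 0.1139]
tool_rot: [3.142, -0.001, 2.962]
force: [0.5, 0.1, 0.5]
grip_width: 0.0001
```

```bash
cat > v.py <<'E'
from h import *
import sys
n=sys.argv[1]
snap('wrist','w'+n);snap('side','s'+n);snap('scene','c'+n);st()
f=cv2.imread(f'pics/s{n}.png')[190:280,330:440];g=cv2.imread(f'pics/c{n}.png')[190:280,130:240]
h=cv2.imread(f'pics/w{n}.png')[60:360,200:440]
a=np.vstack([cv2.resize(f,(320,262),interpolation=cv2.INTER_CUBIC),cv2.resize(g,(320,262),interpolation=cv2.INTER_CUBIC)]);b=cv2.resize(h,(480,600))
cv2.imwrite(f'pics/v{n}.png',np.hstack([cv2.copyMakeBorder(a,0,76,0,0,cv2.BORDER_CONSTANT),b]))
E
python3 v.py 23
```

```text
{'clock': 33.8333, 'position': [0.5036, -0.2506, 0.1142], 'tool_rot': [3.1416, -0.0001, 2.9618], 'force': [-0.0212, -1.2699, -0.2532], 'grip_width': -0.0001}
```

View pics/v23.png

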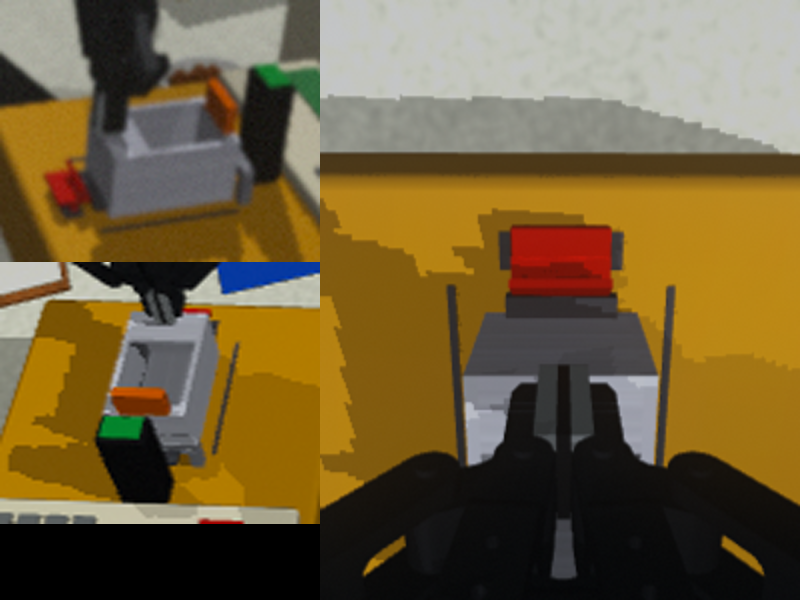

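>>> servo_tool([
  [0,0,-0.5,0,1],
  [0,0,-1,0,1],
  [0,0,-1.5,0,1],
  [0,0,-2,0,1],
  [0,0,-2.3,0,1],
  [0,0,-2.3,0,1],
  [0,0,-2.3,0,1],
  [0,0,-2.3,0,1],
  [0,0,-2.3,0,1],
  [0,0,-2.3,0,1],
])

```text
clock: 34.67
position: [0.5036, -0.2506, 0.1119]
tool_rot: [-3.142, 0.0, 2.962]
force: [-0.7, 0.1, 0.6]
grip_width: 0.0
```

>>> servo_tool([
  [0,0,-0.3,0,1],
  [0,0,-0.6,0,1],
  [0,0,-0.9,0,1],
  [0,0,-1.2,0,1],
  [0,0,-1.5,0,1],
  [0,0,-1.8,0,1],
  [0,0,-2.1,0,1],
  [0,0,-2.4,0,1],
  [0,0,-2.4,0,1],
  [0,0,-2.4,0,1],
])

```text
clock: 35.5
position: [0.5037, -0.2507, 0.1114]
tool_rot: [-3.141, 0.001, 2.962]
force: [-12.1, 4.9, 37.4]
grip_width: -0.0002
```

```bash
python3 v.py 24
```

```text
{'clock': 35.65, 'position': [0.5037, -0.2507, 0.1114], 'tool_rot': [-3.1407, 0.0008, 2.9616], 'force': [-13.0346, 5.649, 37.1692], 'grip_width': 0.0001}
```

View pics/v24.png

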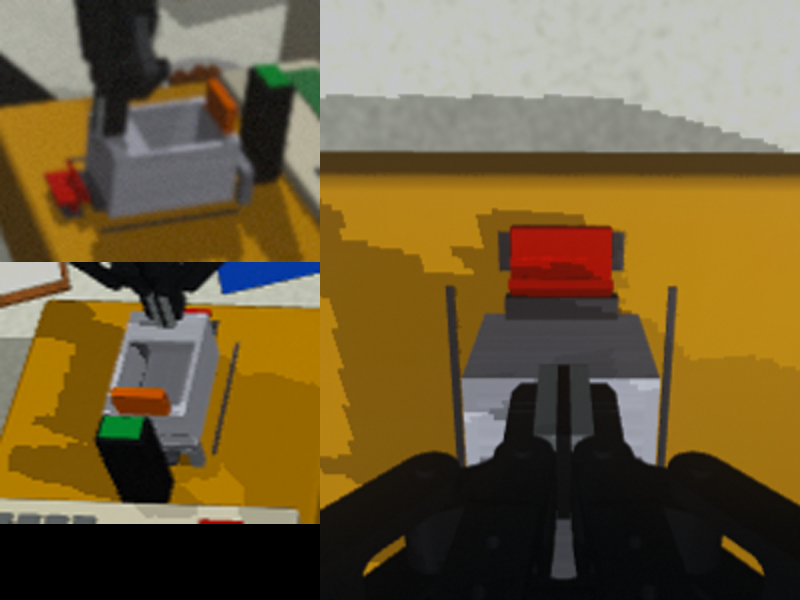

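37 N against a hard stop at the flat height (plate top ≈ 0.1385), so it is down. I back off and look closely.

>>> servo_tool([
  [0,0,5,0,1],
  [0,0,20,0,1],
  [0,0,50,0,1],
  [0,0,80,0,1],
  [25,-5,95,0,1],
  [55,-10,95,0,1],
  [70,-13,95,0,1],
  [70,-13,95,0,1],
  [70,-13,95,0,1],
  [70,-13,95,0,1],
])

```text
clock: 36.48
position: [0.5729, -0.2635, 0.2042]
tool_rot: [-3.142, -0.001, 2.962]
force: [-0.0, -0.6, 0.3]
grip_width: -0.0002
```

```bash
python3 v.py 25
```

```text
{'clock': 36.6333, 'position': [0.573, -0.2637, 0.2046], 'tool_rot': [-3.1413, -0.0002, 2.9615], 'force': [0.6283, -1.1155, 1.0569], 'grip_width': -0.0003}
```

View pics/v25.png

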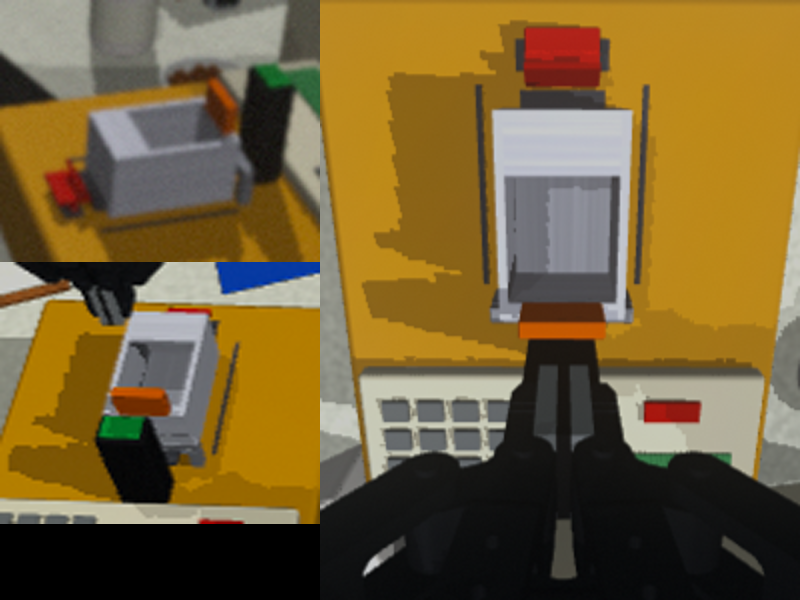

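```bash
python3 - <<'E'
from h import *
h=cv2.imread('pics/w25.png')[65:235,265:365];cv2.imwrite('pics/z.png',cv2.resize(h,None,fx=3.5,fy=3.5,interpolation=cv2.INTER_CUBIC))
E
```

```text
(no output)
```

View pics/z.png

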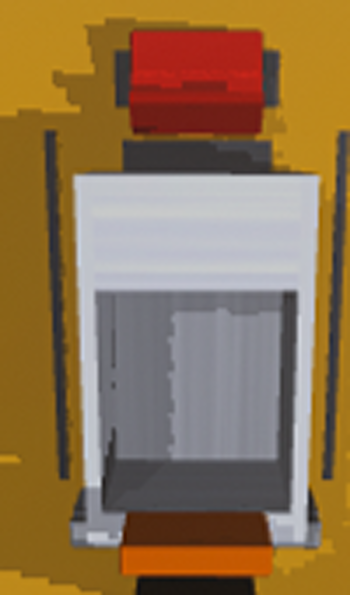

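```bash
python3 - <<'E'
from h import *
L=lambda P:(AR.T@(P-SEAT)*1000).round(1)
g=lambda u,v:(u/3.5+265,v/3.5+65)
for n,u,v,z in(('footL',124,141,.096),('footR',271,142,.096),('topL',75,176,.14),('topR',320,176,.14),('tabtopL',121,545,.162),('tabtopR',272,545,.162),('tabbackL',121,575,.162),('tabbackR',272,575,.162),('noseL',132,133,.098),('noseR',262,132,.098),('railL?',72,545,.119),('railR',320,545,.119)):
    print(n,L(onz('w25',*g(u,v),z)))
E
```

```text
footL [-46.5 -19.5   6. ]
footR [-46.2  19.8   6. ]
topL [-38.5 -27.8  50. ]
topR [-38.5  27.9  50. ]
tabtopL [ 42.9 -17.7  72. ]
tabtopR [42.9 17.3 72. ]
tabbackL [ 50.5 -17.9  72. ]
tabbackR [50.5 17.5 72. ]
noseL [-48.4 -17.2   8. ]
noseR [-48.7  17.2   8. ]
railL? [ 60.4 -34.9  29. ]
railR [60.4 34.3 29. ]
```

The hopper is flat and straight (yaw OK, y ≈ 0), but it slid 6.5 mm forward. The foot edge is at -46.4 mm with a gap to the catch nose (-48.5), so the foot is not under the catch. The remedy:
1. Take it by the sides nearer the foot.
2. Raise the foot end about the hooked lip.
3. Pull it back.
4. Press it down while holding it.

>>> servo_tool([
  [-15,3,0,0,-0.8],
  [-35,6,0,0,-0.8],
  [-46,9,0,0,-0.8],
  [-46,9,-10,0,-0.8],
  [-46,9,-30,0,-0.8],
  [-46,9,-55,0,-0.8],
  [-46,9,-80,0,-0.8],
  [-46,9,-105,0,-0.8],
  [-46,9,-120,0,-0.8],
  [-46,9,-130,0,-0.8],
], squeeze=25)

```text
clock: 37.47
position: [0.5269, -0.2543, 0.0723]
tool_rot: [3.141, -0.002, 2.962]
force: [-0.4, -0.5, -1.1]
grip_width: 0.0769
```

>>> servo_tool([
  [0,0,-4,0,-0.8],
  [0,0,-7,0,-0.8],
  [0,0,-7,0,0],
  [0,0,-7,0,0],
  [0,0,-7,0,0],
  [0,0,-7,0,0],
  [0,0,-7,0,0],
  [0,0,-7,0,0],
  [0,0,-5.5,0,0],
  [0,0,-4,0,0],
], squeeze=25)

```text
clock: 38.3
position: [0.5275, -0.2546, 0.0707]
tool_rot: [3.142, -0.0, 2.962]
force: [2.6, -1.1, -6.8]
grip_width: 0.0556
```

>>> servo_tool([
  [0,0,2,0,0],
  [0,0,4,0,0],
  [0,0,6,0,0],
  [0,0,8,0,0],
  [0,0,10,0,0],
  [0,0,12,0,0],
  [0,0,14,0,0],
  [0,0,15,0,0],
  [0,0,15,0,0],
  [0,0,15,0,0],
])

```text
clock: 39.13
position: [0.5275, -0.2546, 0.0856]
tool_rot: [-3.142, -0.0, 2.962]
force: [0.1, 0.6, -5.1]
grip_width: 0.0556
```

```bash
python3 v.py 26
```

```text
{'clock': 39.2833, 'position': [0.5275, -0.2546, 0.0856], 'tool_rot': [-3.1415, -0.0, 2.9618], 'force': [0.1231, 0.8232, -3.903], 'grip_width': 0.0556}
```

View pics/v26.png

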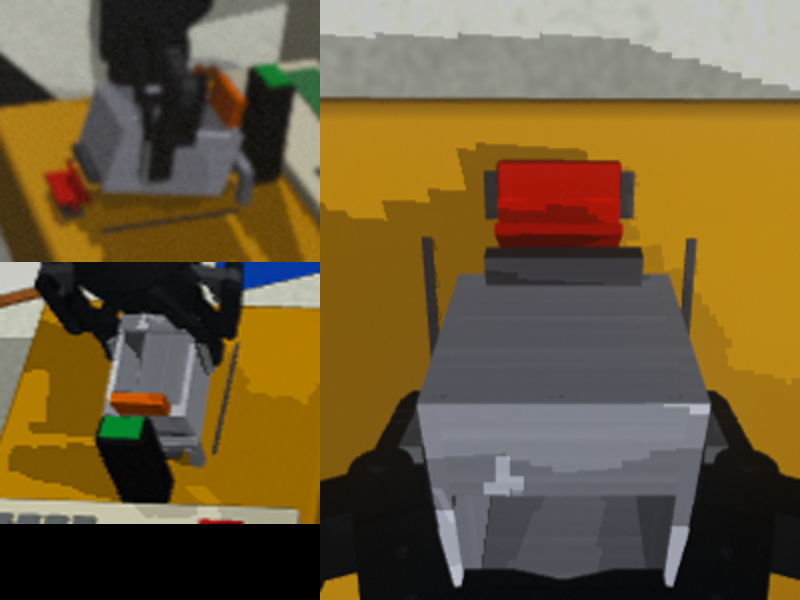

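```bash
python3 - <<'E'
from h import *
px=[(418,404),(710,404),(486,257),(642,255.5),(459,277),(668.5,276),(488,284),(643,285)]
rep('w26',[((u-320)/2+200,v/2+60) for u,v in px],[.5275,-.2546,.0856])
E
```

```text
[-0.174  0.215  0.007] 1.36 edge [43.1  1.6  2.5] foot [-52.6   1.   23.5] lip [64.2  1.6 14.8] tcp [-10.5   0.5  22.6]
[-0.172  0.233  0.007] 0.83 edge [42.1  1.7  0.8] foot [-53.2   1.   23.5] lip [63.5  1.8 12.7] tcp [-10.5   0.5  22.6]
[-0.17   0.229  0.012] 1.12 edge [42.4  2.1  1.2] foot [-53.1   1.1  23.5] lip [63.6  2.1 13.2] tcp [-10.5   0.5  22.6]
```

The foot end is raised again (tilt ~0.22, edge at ~42.5 mm, foot at -53 mm and 23 mm up, lip still under the rail). I grip harder and tilt down about the edge at 44.5 mm while holding it, so it cannot slide forward.

>>> servo_tool([
  [0,0,0,0,0],
  [0,0,0,0,0],
  [1,-0.7,-0.8,0,0],
  [1.8,-1.3,-1.5,0,0],
  [1.2,-1.2,-2.5,0,0],
  [0.4,-1.1,-3.7,0,0],
  [-0.5,-0.9,-4.9,0,0],
  [-1.3,-0.8,-6,0,0],
  [-2,-0.6,-7.1,0,0],
  [-2.6,-0.5,-8.1,0,0],
], squeeze=45)

```text
clock: 40.12
position: [0.5259, -0.2554, 0.0784]
tool_rot: [-3.141, 0.002, 2.962]
force: [-2.7, 1.2, 17.9]
grip_width: 0.0555
```

```bash
python3 v.py 27
```

```text
{'clock': 40.2667, 'position': [0.5259, -0.2554, 0.0784], 'tool_rot': [-3.1411, 0.0025, 2.9618], 'force': [-1.8211, 0.4383, 11.8263], 'grip_width': 0.0557}
```

View pics/v27.png

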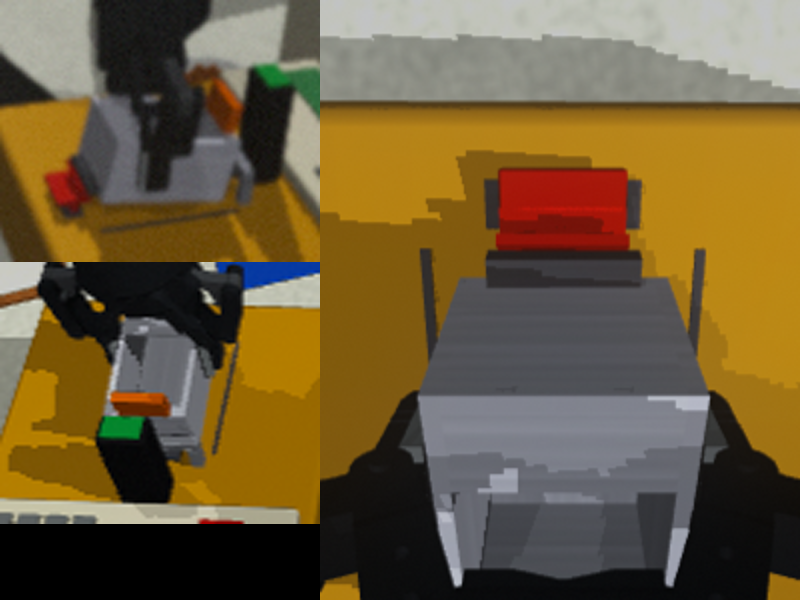

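```bash
python3 - <<'E'
from h import *
px=[(419.5,395),(709.5,395),(487,259),(641.5,258),(460,280),(670,279),(488,286),(642,287)]
rep('w27',[((u-320)/2+200,v/2+60) for u,v in px],[.5259,-.2554,.0784])
E
```

```text
[-0.174  0.156  0.007] 1.26 edge [43.9  0.6 -0.8] foot [-52.9   0.   14.4] lip [64.2  0.6 12.7] tcp [-11.9  -0.5  15.4]
[-0.176  0.171  0.004] 0.54 edge [43.4  0.4 -2.7] foot [-53.2  -0.1  14. ] lip [63.9  0.4 10.5] tcp [-11.9  -0.5  15.4]
[-0.176  0.169  0.006] 0.72 edge [43.4  0.4 -2.4] foot [-53.2   0.   14.1] lip [64.   0.4 10.9] tcp [-11.9  -0.5  15.4]
```

>>> servo_tool([
  [-0.5,0.1,-1,0,0],
  [-1,0.2,-2,0,0],
  [-1.5,0.3,-3,0,0],
  [-2,0.4,-4,0,0],
  [-2.5,0.5,-5,0,0],
  [-3,0.6,-6,0,0],
  [-3.4,0.6,-7,0,0],
  [-3.8,0.7,-8,0,0],
  [-3.8,0.7,-8,0,0],
  [-3.8,0.7,-8,0,0],
])

```text
clock: 41.1
position: [0.5233, -0.255, 0.0706]
tool_rot: [-3.141, 0.005, 2.962]
force: [6.0, -2.2, 8.6]
grip_width: 0.0557
```

```bash
python3 v.py 28
```

```text
{'clock': 41.25, 'position': [0.5233, -0.255, 0.0706], 'tool_rot': [-3.1409, 0.0048, 2.9619], 'force': [6.3737, -1.4982, 7.7703], 'grip_width': 0.0549}
```

View pics/v28.png

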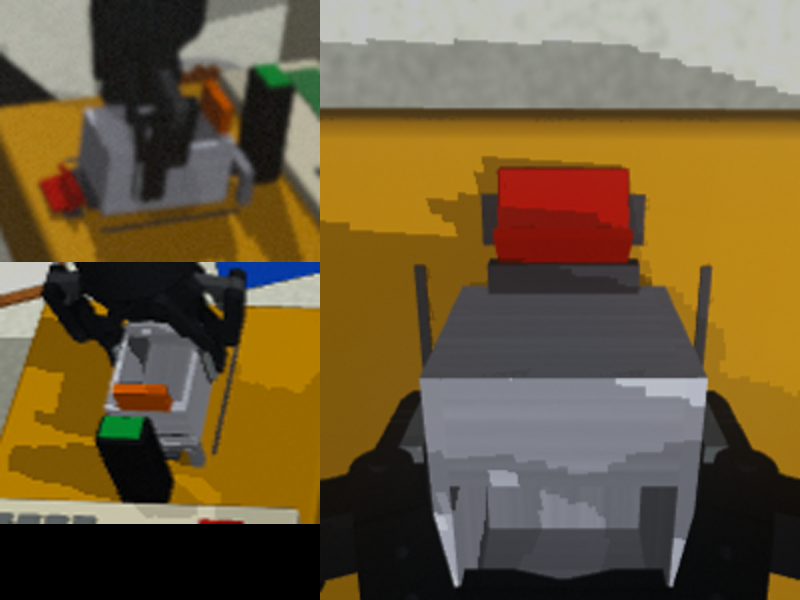

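The catch is now pushed outward (its face turned), with ~6 N from it in +x. I keep pressing.

>>> servo_tool([
  [-0.3,0,-0.7,0,0],
  [-0.6,0.1,-1.4,0,0],
  [-0.9,0.1,-2.1,0,0],
  [-1.1,0.2,-2.8,0,0],
  [-1.3,0.2,-3.5,0,0],
  [-1.5,0.2,-4.2,0,0],
  [-1.5,0.2,-4.8,0,0],
  [-1.5,0.2,-4.8,0,0],
  [-1.5,0.2,-4.8,0,0],
  [-1.5,0.2,-4.8,0,0],
])

```text
clock: 42.08
position: [0.5222, -0.2548, 0.0682]
tool_rot: [-3.14, 0.006, 2.962]
force: [-8.5, 4.2, 53.2]
grip_width: 0.0557
```

```bash
python3 v.py 29
```

```text
{'clock': 42.2333, 'position': [0.5222, -0.2549, 0.0682], 'tool_rot': [-3.1401, 0.006, 2.9619], 'force': [-9.0375, 3.4274, 52.8488], 'grip_width': 0.0554}
```

View pics/v29.png

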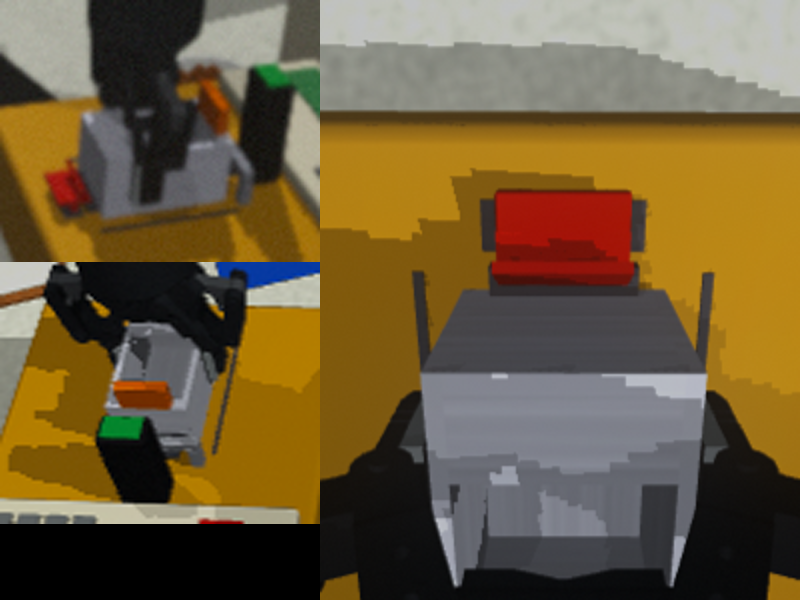

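It snapped: the red nose now covers the foot (w29, catch 263–285 over foot 285–293). I ease off, let go, rise and check.

>>> servo_tool([
  [0,0,1.5,0,0],
  [0,0,3,0,0],
  [0,0,3,0,-0.4],
  [0,0,3,0,-0.7],
  [0,0,3,0,-0.8],
  [0,0,3,0,-0.8],
  [0,0,3,0,-0.8],
  [0,0,12,0,-0.8],
  [0,0,35,0,-0.8],
  [0,0,70,0,-0.8],
])

```text
clock: 43.07
position: [0.5183, -0.2535, 0.1337]
tool_rot: [3.14, -0.004, 2.962]
force: [0.4, 0.0, 0.8]
grip_width: 0.0769
```

>>> servo_tool([
  [0,0,35,0,-0.8],
  [10,-2,65,0,-0.8],
  [30,-6,70,0,-0.8],
  [45,-8,70,0,-0.8],
  [50,-9,70,0,-0.8],
  [50,-9,70,0,-0.8],
  [50,-9,70,0,-0.8],
  [50,-9,70,0,-0.8],
  [50,-9,70,0,-0.8],
  [50,-9,70,0,-0.8],
])

```text
clock: 43.9
position: [0.5692, -0.2633, 0.2046]
tool_rot: [-3.141, -0.0, 2.962]
force: [-0.5, 0.1, 0.9]
grip_width: 0.077
```

```bash
python3 v.py 30; python3 - <<'E'
from h import *
h=cv2.imread('pics/w30.png')[65:235,265:365];cv2.imwrite('pics/z30.png',cv2.resize(h,None,fx=3.5,fy=3.5,interpolation=cv2.INTER_CUBIC))
E
```

```text
{'clock': 44.05, 'position': [0.5695, -0.2633, 0.2046], 'tool_rot': [-3.1415, -0.0, 2.9617], 'force': [0.4712, -0.3788, -0.8731], 'grip_width': 0.0765}
```

View pics/v30.png

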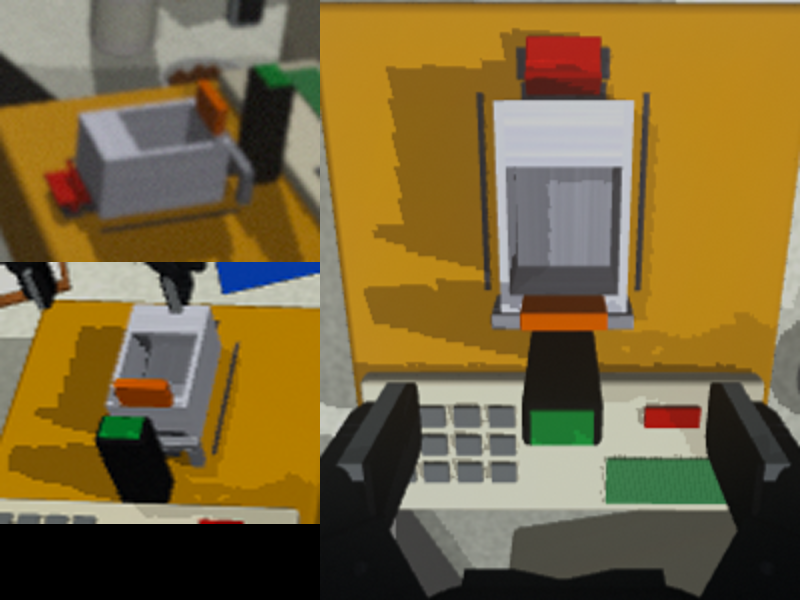

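View pics/z30.png

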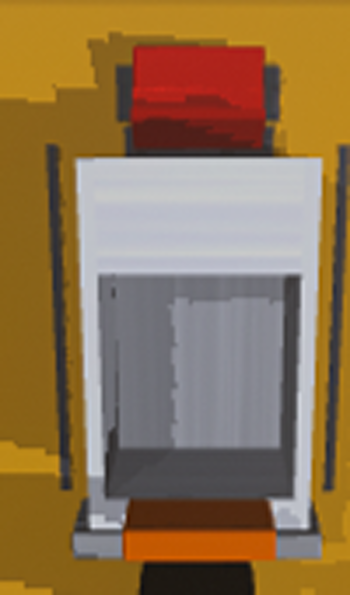

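View pics/c30.png

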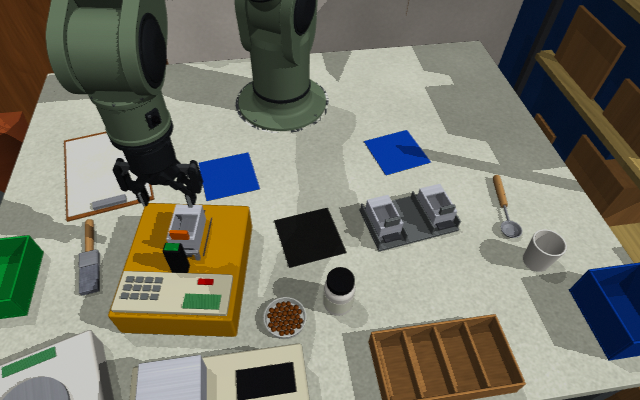

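```bash
python3 - <<'E'
from h import *
L=lambda P:(AR.T@(P-SEAT)*1000).round(1)
g=lambda u,v:(u/3.5+265,v/3.5+65)
for n,u,v,z in(('topL',76,157,.14),('topR',322,157,.14),('noseL',132,148,.098),('noseR',263,149,.098),('ridgeL',133,122,.108),('ridgeR',264,118,.108),('wallL',92,527,.14),('wallR',308,527,.14),('tabL',123,530,.162),('tabR',275,530,.162)):
    print(n,L(onz('w30',*g(u,v),z)))
# spares before/after
a=cv2.imread('pics/scene0.png')[180:350,255:470].astype(int);b=cv2.imread('pics/c30.png')[180:350,255:470].astype(int)
d=np.abs(a-b).max(2)>60;ys,xs=np.nonzero(d)
n,l,s,c=cv2.connectedComponentsWithStats(d.astype(np.uint8))
print([(s[i][:2]+[255,180]).tolist()+s[i][2:].tolist() for i in range(1,n) if s[i][4]>25])
# two-view heights of the top corners of the hopper: foot end vs lip end
E
```

```text
topL [-46.2 -27.9  50. ]
topR [-46.2  27.9  50. ]
noseL [-48.3 -17.7   8. ]
noseR [-48.   17.1   8. ]
ridgeL [-54.5 -16.7  18. ]
ridgeR [-55.5  16.6  18. ]
wallL [ 43.5 -27.2  50. ]
wallR [43.5 27.8 50. ]
tabL [ 35.7 -17.6  72. ]
tabR [35.7 17.6 72. ]
[[302, 180, 28, 31, 647], [397, 192, 34, 36, 367]]
```

The hopper is flat and straight: centre -1.3 mm from the seat along x and 0 in y. The foot edge is at about -54 mm, under the nose at -48 mm, which is back in its rest position. Nothing else moved. I hand the job in.

```bash
python3 - <<'E'
from h import *
bot.job_done(); st()
E
```

```text
the job is handed in; nothing more can be done
the job is handed in; nothing more can be done
```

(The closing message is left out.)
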